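# Set up the second tier of the bead kiln's furniture

### The arm

A 6-joint arm with a two-finger parallel gripper is mounted at the origin on a cart in front of the work surface, level with it; the furniture and walls round the work are solid. World frame = base frame: x ahead of the robot, y to its left, z up, the work surface at z = 0. Lengths are in m, angles in degrees, forces in N, time in s.
With the tool pointing down it reaches from about 0.4 to 0.825 m from the base axis. Payload 7 kg.
Tool frame: the origin (TCP) lies at the very end of the fingers, on their centre line; the grasp point (between the pads) lies 19 mm behind it (ctrl.hold_point_z is the distance from the TCP to the grasp point, in m); z points along the fingers, x is the direction in which the jaws open and shut, and the axes are right-handed (so a half turn about z gives the same grasp; the last joint's range is limited). The gripper opens to 88 mm and grips with 3 to 60 N. Pads are 19 mm wide; open, the fingers measure 130 mm over their backs; the gripper's body (78 mm by 193 mm) begins 47 mm behind the grasp point.
Start: joints at [82.34, 20.546, 0.682, 0, -70.136, -16.507], TCP at [0.276, 0.616, 0.227] pointing down, gripper open.
Joint ranges: [-176.03, 176.03], [-82.01, 121.73], [-58.28, 71.71], [-173.87, 95.51], [-174.79, -0.11], [-173.66, 173.66]. Speed limits (degrees/s): [136.94, 136.94, 172.46, 180, 180, 180].

### API

Orientations are given as [roll, pitch, yaw] about the fixed x, y, z axes, in that order (R = Rz(yaw) Ry(pitch) Rx(roll)).
In Python, from plant import ctrl gives the robot as it stands.
- The arm moves only by the tool servo_tool, never from a script. Its argument "rows" is text: rows parted by semicolons, each of 6 numbers parted by spaces: the shift along the tool's x, y, z in cm, then the turn, a rotation vector about the tool's x, y, z in rad. In form: tx ty tz ax ay az; .... A call has 1 to 5 rows; each row shifts and turns the pose as measured when the row begins, along the tool's axes as they then stand; what a row does not reach is not made up. A row lasts 1/12 s, in which the tool goes at most 41.7 mm and 7.16 degrees, less where a joint would pass 70% of its speed; a pose out of reach is approached as far as the arm can. A call is refused whole if a number of a shift passes 4.17 or a number of a turn 0.125, either way. A call with a gripper value outside its range is refused whole. "grip" is the finger opening in cm, from 0 to 8.76, set as the call begins (left out, the last holds). The fingers move at their own pace and stop on an object; the grip force is fixed at half the most. Time passes only in rows, so rows that do not move let the fingers close. It gives the time, the measured TCP pose, the force and the opening at its end, in the units of the state.
- ctrl.get_obs(): the state, without advancing time (a new reading comes with each control period).
- ctrl.snapshot(name): name is "side" or "top"; returns a dict with "frame" (400x640x3 uint8, red, green, blue), "K" (3x3 intrinsics, pixels), "eye" and "attitude" of the camera in the world. Camera axes: x right, y up, looking along -z (the intrinsics and any distortion apply to the point x, -y, -z); pixel columns grow to the right and rows downward; lengths in m; the calibration is good to about 2 mm. A picture is of the moment at which its call begins. There is no depth.
- ctrl.close_job(): hands the job in, once; it reports no verdict.
Trained networks look in a picture, given as the dict that the camera call returned (one of the last four; its "shot" number tells which), for a name from the list of things; names that differ only in an ending like _2 or _b are one class to them, and where a whole thing is asked for, a point or a joint stands for the part that bears it (a point fixed in the world has none). Each returns a list of dicts, best first, with "confidence" (0 to 1); they miss things now and then, are a little off and sometimes report something else, mostly with a low value. They report only what shows in the picture. A call takes as long as a camera call.
- ctrl.spot_in(label, picture): "point" ([x, y, z] in m, in world coordinates, good to about 4 mm: the middle of the surface that is visible of it).
- ctrl.outline_of(label, picture): "pixels" (400x640 bool, what is visible of it).
- ctrl.place_of(label, picture): "point" ([x, y, z] in m, in world coordinates, good to about 4 mm: a listed point, or the origin of a listed thing).
The state is a dict: "clock": time; "joint_pos": joint angles; "qvel": joint speeds; "tau": joint torques, N m; "tool_pos": TCP position; "orientation": TCP orientation; "force": force on the tool from outside, world axes, zero at the start; "moment": the same for the moment, N m; "opening": finger opening in m.
Only numpy, scipy, OpenCV 4.12 (cv2) and the standard library are available. Lean on these libraries where they do the work, as an engineer would, in place of code of your own. Each camera call takes 0.05 s, during which the arm holds its last target.

### The job

Set up the second tier of kiln furniture on the bench: of the clay posts standing about, stand the three tall ones upright in the three recesses of the batt, one in each, so that all are the same height, then lay the narrow half shelf flat on top of the three, centred over the batt and running lengthwise along it. The two short posts are not needed: leave them where they stand, and knock no post over.

Things in the scene. Friction and masses are not known exactly. Their poses are not given: they have to be found in the camera images.
- kiln_batt: kiln batt: buff clay slab fast on the table, 110 (x) by 200 (y) by 16 mm. Origin at the centre of its underside, y along its length, z up. Its top has three round dark-floored recesses, 36 mm wide, 4 mm deep (floor 12 mm above the origin), centred at (x, y) = (-21, -60), (21, -60) and (0, 60) mm in its frame: a pair side by side at one end, one at the other
- half_shelf: half shelf: narrow clay slab with a white-coated top, 62 (x) by 160 (y) by 12 mm, about 0.25 kg, lying flat on the table. Origin at the centre of its underside, y along its length, z up; can be gripped across its 62 mm width at the middle. Either end may point either way
- post_tall_a: tall kiln post: plain upright cylinder of buff fired clay, 26 mm diameter, 60 mm high, about 65 g, with an 11 mm blind hole in its top; stands on the table. Origin at the centre of its underside, z up its axis. The three tall posts are alike and any of them may go in any recess
- post_tall_b: tall kiln post: plain upright cylinder of buff fired clay, 26 mm diameter, 60 mm high, about 65 g, with an 11 mm blind hole in its top; stands on the table. Origin at the centre of its underside, z up its axis. The three tall posts are alike and any of them may go in any recess
- post_tall_c: tall kiln post: plain upright cylinder of buff fired clay, 26 mm diameter, 60 mm high, about 65 g, with an 11 mm blind hole in its top; stands on the table. Origin at the centre of its underside, z up its axis. The three tall posts are alike and any of them may go in any recess
- post_short_a: short kiln post: as the tall ones, 26 mm diameter, but only 40 mm high; stands on the table and is not wanted. Origin at the centre of its underside, z up its axis
- post_short_b: short kiln post: as the tall ones, 26 mm diameter, but only 40 mm high; stands on the table and is not wanted. Origin at the centre of its underside, z up its axis

How it is judged (in metres and radians):
On the way, in this order (a step that is already met when the one before it is completed fails the run):
1. the three tall posts stand upright in the three recesses of the batt, released (((x of post_tall_a in the frame of kiln_batt between -0.029 and -0.013 m and y of post_tall_a in the frame of kiln_batt between -0.068 and -0.052 m and z of post_tall_a in the frame of kiln_batt between 0.01 and 0.014 m and angle between post_tall_a's own z axis and vertical below 0.06 rad and linear speed of post_tall_a below 0.03 m/s) or (x of post_tall_b in the frame of kiln_batt between -0.029 and -0.013 m and y of post_tall_b in the frame of kiln_batt between -0.068 and -0.052 m and z of post_tall_b in the frame of kiln_batt between 0.01 and 0.014 m and angle between post_tall_b's own z axis and vertical below 0.06 rad and linear speed of post_tall_b below 0.03 m/s) or (x of post_tall_c in the frame of kiln_batt between -0.029 and -0.013 m and y of post_tall_c in the frame of kiln_batt between -0.068 and -0.052 m and z of post_tall_c in the frame of kiln_batt between 0.01 and 0.014 m and angle between post_tall_c's own z axis and vertical below 0.06 rad and linear speed of post_tall_c below 0.03 m/s)) and ((x of post_tall_a in the frame of kiln_batt between 0.013 and 0.029 m and y of post_tall_a in the frame of kiln_batt between -0.068 and -0.052 m and z of post_tall_a in the frame of kiln_batt between 0.01 and 0.014 m and angle between post_tall_a's own z axis and vertical below 0.06 rad and linear speed of post_tall_a below 0.03 m/s) or (x of post_tall_b in the frame of kiln_batt between 0.013 and 0.029 m and y of post_tall_b in the frame of kiln_batt between -0.068 and -0.052 m and z of post_tall_b in the frame of kiln_batt between 0.01 and 0.014 m and angle between post_tall_b's own z axis and vertical below 0.06 rad and linear speed of post_tall_b below 0.03 m/s) or (x of post_tall_c in the frame of kiln_batt between 0.013 and 0.029 m and y of post_tall_c in the frame of kiln_batt between -0.068 and -0.052 m and z of post_tall_c in the frame of kiln_batt between 0.01 and 0.014 m and angle between post_tall_c's own z axis and vertical below 0.06 rad and linear speed of post_tall_c below 0.03 m/s)) and ((x of post_tall_a in the frame of kiln_batt between -0.008 and 0.008 m and y of post_tall_a in the frame of kiln_batt between 0.052 and 0.068 m and z of post_tall_a in the frame of kiln_batt between 0.01 and 0.014 m and angle between post_tall_a's own z axis and vertical below 0.06 rad and linear speed of post_tall_a below 0.03 m/s) or (x of post_tall_b in the frame of kiln_batt between -0.008 and 0.008 m and y of post_tall_b in the frame of kiln_batt between 0.052 and 0.068 m and z of post_tall_b in the frame of kiln_batt between 0.01 and 0.014 m and angle between post_tall_b's own z axis and vertical below 0.06 rad and linear speed of post_tall_b below 0.03 m/s) or (x of post_tall_c in the frame of kiln_batt between -0.008 and 0.008 m and y of post_tall_c in the frame of kiln_batt between 0.052 and 0.068 m and z of post_tall_c in the frame of kiln_batt between 0.01 and 0.014 m and angle between post_tall_c's own z axis and vertical below 0.06 rad and linear speed of post_tall_c below 0.03 m/s)) and contact force between the fingers and post_tall_a below 0.1 N and contact force between the fingers and post_tall_b below 0.1 N and contact force between the fingers and post_tall_c below 0.1 N), for 0.2 s.
2. the half shelf lies flat on the three posts (((x of post_tall_a in the frame of kiln_batt between -0.029 and -0.013 m and y of post_tall_a in the frame of kiln_batt between -0.068 and -0.052 m and z of post_tall_a in the frame of kiln_batt between 0.01 and 0.014 m and angle between post_tall_a's own z axis and vertical below 0.06 rad and linear speed of post_tall_a below 0.03 m/s) or (x of post_tall_b in the frame of kiln_batt between -0.029 and -0.013 m and y of post_tall_b in the frame of kiln_batt between -0.068 and -0.052 m and z of post_tall_b in the frame of kiln_batt between 0.01 and 0.014 m and angle between post_tall_b's own z axis and vertical below 0.06 rad and linear speed of post_tall_b below 0.03 m/s) or (x of post_tall_c in the frame of kiln_batt between -0.029 and -0.013 m and y of post_tall_c in the frame of kiln_batt between -0.068 and -0.052 m and z of post_tall_c in the frame of kiln_batt between 0.01 and 0.014 m and angle between post_tall_c's own z axis and vertical below 0.06 rad and linear speed of post_tall_c below 0.03 m/s)) and ((x of post_tall_a in the frame of kiln_batt between 0.013 and 0.029 m and y of post_tall_a in the frame of kiln_batt between -0.068 and -0.052 m and z of post_tall_a in the frame of kiln_batt between 0.01 and 0.014 m and angle between post_tall_a's own z axis and vertical below 0.06 rad and linear speed of post_tall_a below 0.03 m/s) or (x of post_tall_b in the frame of kiln_batt between 0.013 and 0.029 m and y of post_tall_b in the frame of kiln_batt between -0.068 and -0.052 m and z of post_tall_b in the frame of kiln_batt between 0.01 and 0.014 m and angle between post_tall_b's own z axis and vertical below 0.06 rad and linear speed of post_tall_b below 0.03 m/s) or (x of post_tall_c in the frame of kiln_batt between 0.013 and 0.029 m and y of post_tall_c in the frame of kiln_batt between -0.068 and -0.052 m and z of post_tall_c in the frame of kiln_batt between 0.01 and 0.014 m and angle between post_tall_c's own z axis and vertical below 0.06 rad and linear speed of post_tall_c below 0.03 m/s)) and ((x of post_tall_a in the frame of kiln_batt between -0.008 and 0.008 m and y of post_tall_a in the frame of kiln_batt between 0.052 and 0.068 m and z of post_tall_a in the frame of kiln_batt between 0.01 and 0.014 m and angle between post_tall_a's own z axis and vertical below 0.06 rad and linear speed of post_tall_a below 0.03 m/s) or (x of post_tall_b in the frame of kiln_batt between -0.008 and 0.008 m and y of post_tall_b in the frame of kiln_batt between 0.052 and 0.068 m and z of post_tall_b in the frame of kiln_batt between 0.01 and 0.014 m and angle between post_tall_b's own z axis and vertical below 0.06 rad and linear speed of post_tall_b below 0.03 m/s) or (x of post_tall_c in the frame of kiln_batt between -0.008 and 0.008 m and y of post_tall_c in the frame of kiln_batt between 0.052 and 0.068 m and z of post_tall_c in the frame of kiln_batt between 0.01 and 0.014 m and angle between post_tall_c's own z axis and vertical below 0.06 rad and linear speed of post_tall_c below 0.03 m/s)) and x of half_shelf in the frame of kiln_batt between -0.012 and 0.012 m and y of half_shelf in the frame of kiln_batt between -0.012 and 0.012 m and z of half_shelf in the frame of kiln_batt between 0.069 and 0.075 m and angle between the y axis of half_shelf and the y axis of kiln_batt, either way round below 0.15 rad and angle between half_shelf's own z axis and vertical below 0.04 rad and linear speed of half_shelf below 0.02 m/s and angular speed of half_shelf below 0.1 rad/s), for 0.2 s.
At the end, for the whole second after the job is handed in: A tall post stands upright on the floor of each of the three recesses (within 8 mm of its centre), and the half shelf lies level on the three posts, its centre within 12 mm of the batt's centre along and across the batt, its length within 0.15 rad of the batt's length; all released and at rest (all of step 2); the robot touches nothing.
It fails at once if a post is knocked over (angle between any of post_tall_a, post_tall_b, post_tall_c, post_short_a, post_short_b's own z axis and vertical above 0.7 rad).
It fails at once if a short post is moved from its place (more than 20 mm) (distance of any of post_short_a, post_short_b from where it was at the start of the episode above 0.02 m).
It also fails if it takes over 109 s, if anything falls off the work surface, if the arm or the gripper's body presses on something with over 40 N, if the wrist force passes 120 N, or if a joint passes its speed limit or range.

## Working session

There is one attempt and no reset: what is moved stays moved. The work goes in short steps, Python scripts to look and compute and a tool call to move; the robot and the scene stay as the last step left them, time stands still between calls to the robot, and variables do not carry over. Pictures are saved under pics/ and viewed, and the job is handed in when it is done.

Besides the shell and the picture viewer there is one more tool, called after "Call:" as name(argument=value, ...) on one line, values as JSON. servo_tool: Moves the arm, as the interface text tells. Its arguments: {"type":"object","properties":{"rows":{"type":"string"},"grip":{"type":"number"}},"required":["rows"]}

```bash
ls; mkdir -p pics; python3 - <<'E'
from plant import ctrl
import cv2,numpy as np
o=ctrl.get_obs();print(o['clock'],o['tool_pos'],o['orientation'],o['opening'],o['force'])
for n in('side','top'):
    p=ctrl.snapshot(n);cv2.imwrite(f'pics/{n}0.png',p['frame'][:,:,::-1])
    print(n,p['K'],p['eye'],p['attitude'],[k for k in p])
    for l in('kiln_batt','half_shelf','post_tall_a','post_short_a'):
        for d in ctrl.place_of(l,p):print(l,np.round(d['point'],4),round(d['confidence'],2))
print(ctrl.get_obs()['clock'])
E
```

```text
pics
0.0 [0.27614286 0.61538587 0.22560984] [-1.79993567e+02 -9.50419442e-02 -1.14173848e+02] 0.08752451967277568 [-0.57725627  0.18917725  0.25310874]
side [[518.82049158   0.         330.31320712]
 [  0.         518.82049158 201.83556621]
 [  0.           0.           1.        ]] [0.55036911 0.8112688  0.64405401] [  48.66939105   -1.03863982 -178.86760972] ['frame', 'K', 'eye', 'attitude', 'shot']
kiln_batt [ 0.4739 -0.0685 -0.0014] 0.83
kiln_batt [0.6276 0.2174 0.0031] 0.64
half_shelf [0.4864 0.3042 0.006 ] 0.79
post_tall_a [ 6.349e-01  6.420e-02 -2.000e-04] 0.84
post_tall_a [0.5221 0.1212 0.0015] 0.82
post_tall_a [ 0.6206 -0.0731 -0.0007] 0.76
post_short_a [0.6293 0.2149 0.002 ] 0.67
post_short_a [ 6.342e-01  6.330e-02 -6.000e-04] 0.18
top [[387.70725578   0.         319.56471644]
 [  0.         387.70725578 197.41383933]
 [  0.           0.           1.        ]] [0.4008857  0.09561315 0.8898983 ] [  8.96092346   0.84057723 -90.24053292] ['frame', 'K', 'eye', 'attitude', 'shot']
kiln_batt [ 0.4814 -0.0667  0.0019] 0.57
kiln_batt [ 4.846e-01  3.061e-01 -4.000e-04] 0.31
half_shelf [4.876e-01 3.054e-01 3.000e-04] 0.69
post_tall_a [6.374e-01 6.500e-02 4.000e-04] 0.56
post_tall_a [ 0.5225  0.1223 -0.0018] 0.54
post_short_a [0.6312 0.2134 0.0037] 0.53
post_short_a [0.4316 0.1172 0.0021] 0.43
0.5
```

View pics/side0.png

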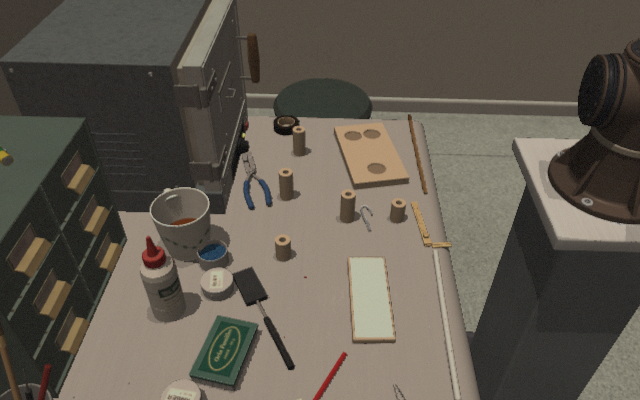

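View pics/top0.png

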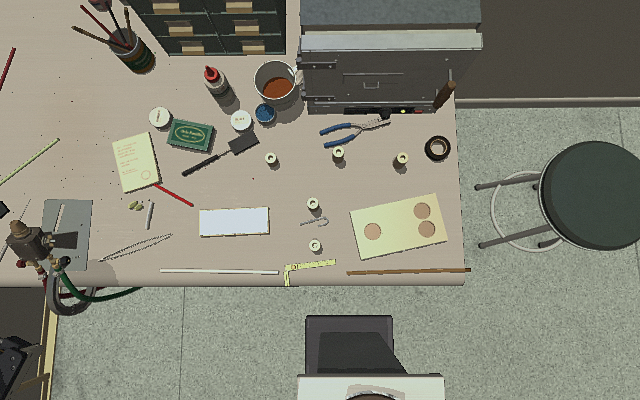

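```bash
cat > h.py <<'E'
import numpy as np,cv2
from scipy.spatial.transform import Rotation as R
from plant import ctrl
def cam(p):
    a=np.array(p['attitude']); Rm=R.from_euler('xyz',a,degrees=True).as_matrix()
    return np.array(p['K']),np.array(p['eye']),Rm
def proj(p,X):
    K,e,Rm=cam(p); c=(np.atleast_2d(X)-e)@Rm; c=c*[1,-1,-1]
    u=c@K.T; return u[:,:2]/u[:,2:]
def back(p,uv,z):
    K,e,Rm=cam(p); d=np.linalg.inv(K)@np.array([uv[0],uv[1],1.]); d=Rm@(d*[1,-1,-1])
    return e+d*(z-e[2])/d[2]
def circ(c,r,n=40):
    t=np.linspace(0,2*np.pi,n);return np.c_[c[0]+r*np.cos(t),c[1]+r*np.sin(t),np.full(n,c[2])]
def st():
    o=ctrl.get_obs();print(round(o['clock'],2),np.round(o['tool_pos'],4),np.round(o['orientation'],2),np.round(o['force'],1),round(o['opening'],4))
    return o
E
python3 - <<'E'
from h import *
for n,(x0,y0,x1,y1),s in(('side',(240,100,440,350),3),('top',(190,120,460,280),3)):
    p=ctrl.snapshot(n);print(proj(p,[[.5225,.1223,.06],[.475,-.067,.016],[.487,.305,.012]]))
    im=p['frame'][y0:y1,x0:x1,::-1];s=min(800/im.shape[1],600/im.shape[0])
    cv2.imwrite(f'pics/{n}1.png',cv2.resize(im,None,fx=s,fy=s,interpolation=2));print(s)
    np.savez(f'{n}.npz',**p)
E
```

```text
[[348.05898159 192.94189344]
 [369.59023698 150.57643808]
 [370.58477942 294.28748263]]
2.4
[[312.62417291 201.70940497]
 [397.37988592 224.89977637]
 [233.17383841 220.67985743]]
2.962962962962963
```

View pics/side1.png

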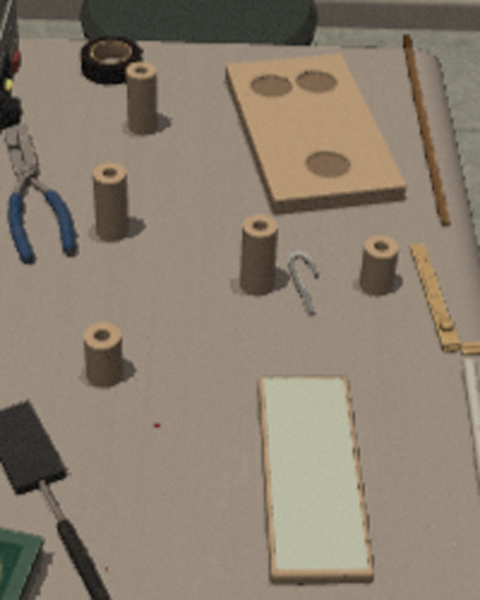

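View pics/top1.png

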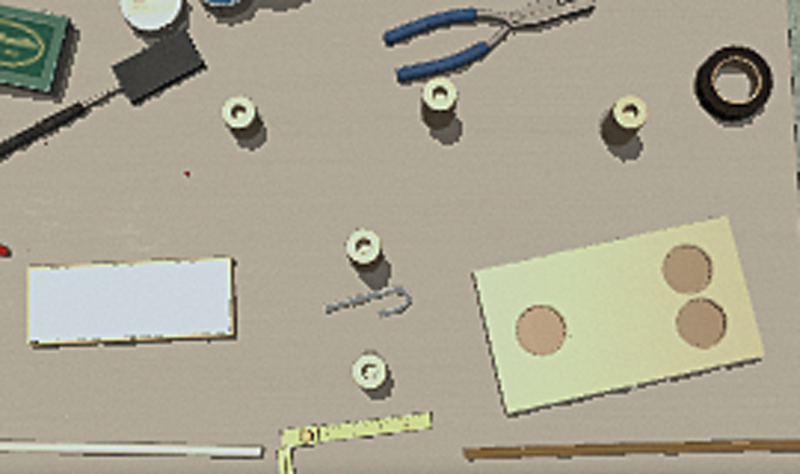

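```bash
cat > m.py <<'E'
from h import *
T=np.load('top.npz');S=np.load('side.npz')
t=lambda u,v:(190+(u+.5)/2.963-.5,120+(v+.5)/2.963-.5)
s=lambda u,v:(240+(u+.5)/2.4-.5,100+(v+.5)/2.4-.5)
P={'A':((364,246),(260,225),.06),'B':((438,93),(109,173),.06),'C':((630,111),(141,70),.06),
'r0':((541,331),(328,165),.013),'r+':((688,268),(271,86),.013),'r-':((701,323),(316,82),.013),
'D':((370,371),(380,245),.04),'E':((239,112),(103,335),.04)}
for k,(a,b,z) in P.items():print(k,np.round(back(T,t(*a),z)[:2],4),np.round(back(S,s(*b),z)[:2],4))
print('batt')
for c,d in zip([(473,272),(727,216),(764,356),(507,414)],[(277,201),(226,65),(344,56),(404,187)]):
    print(np.round(back(T,t(*c),.016)[:2],4),np.round(back(S,s(*d),.016)[:2],4))
print('shelf')
for c,d in zip([(27,266),(233,257),(236,338),(29,347)],[(272,572),(261,378),(347,377),(372,572)]):
    print(np.round(back(T,t(*c),.012)[:2],4),np.round(back(S,s(*d),.012)[:2],4))
E
python3 m.py
```

```text
A [0.5204 0.1225] [0.5225 0.1237]
B [0.6351 0.0672] [0.6368 0.0675]
C [ 0.6202 -0.0748] [ 0.6218 -0.0741]
r0 [ 0.4609 -0.0106] [ 0.4634 -0.0109]
r+ [ 0.5085 -0.1242] [ 0.5093 -0.125 ]
r- [ 0.4664 -0.1321] [ 0.4685 -0.1333]
D [0.4304 0.1189] [0.4332 0.1193]
E [0.6271 0.2184] [0.6287 0.2196]
batt
[0.5061 0.0406] [0.5067 0.0418]
[ 0.5482 -0.1551] [ 0.5502 -0.1527]
[ 0.4411 -0.1774] [ 0.4412 -0.173 ]
[0.3987 0.0168] [0.4034 0.0196]
shelf
[0.5133 0.3849] [0.515  0.3843]
[0.5193 0.2253] [0.5205 0.2292]
[0.4569 0.222 ] [0.4613 0.2261]
[0.4508 0.3806] [0.4556 0.3824]
```

```bash
cat > go.py <<'E'
import sys
from h import *
# go.py x y z yaw [maxstep_cm] : print rows toward target (roll 180, pitch 0)
def plan(x,y,z,yaw,ms=3.5):
    o=st(); p=np.array(o['tool_pos']);Rc=R.from_euler('xyz',o['orientation'],degrees=True)
    Rg=R.from_euler('xyz',[180,0,yaw],degrees=True);g=np.array([x,y,z])
    rv=(Rc.inv()*Rg).as_rotvec(); D=g-p
    n=int(max(np.ceil(np.linalg.norm(D)*100/ms),np.ceil(np.linalg.norm(rv)/.11),1))
    rows=[]
    for i in range(n):
        d=Rc.inv().apply(D/n)*100; rows.append(' '.join(f'{v:.2f}' for v in d)+' '+' '.join(f'{v:.3f}' for v in rv/n)); Rc=Rc*R.from_rotvec(rv/n)
    print(n,'|'.join('; '.join(rows[i:i+5])+'\n' for i in range(0,n,5)))
a=list(map(float,sys.argv[1:]));plan(*a)
E
python3 go.py .5215 .123 .16 -77.6 4
```

```text
0.6 [0.2763 0.6158 0.2266] [ 180.      0.   -114.17] [-0.  -0.6 -0.5] 0.0879
14 2.49 -3.04 0.48 0.000 0.000 -0.046; 2.63 -2.92 0.48 0.000 0.000 -0.046; 2.76 -2.80 0.48 0.000 0.000 -0.046; 2.89 -2.67 0.48 0.000 0.000 -0.046; 3.00 -2.54 0.48 0.000 0.000 -0.046
|3.12 -2.40 0.48 0.000 0.000 -0.046; 3.22 -2.25 0.48 0.000 0.000 -0.046; 3.32 -2.10 0.48 0.000 0.000 -0.046; 3.41 -1.95 0.48 0.000 0.000 -0.046; 3.50 -1.79 0.48 0.000 0.000 -0.046
|3.58 -1.63 0.48 0.000 0.000 -0.046; 3.65 -1.47 0.48 0.000 0.000 -0.046; 3.71 -1.30 0.48 0.000 0.000 -0.046; 3.77 -1.13 0.48 0.000 0.000 -0.046
```

Call:
servo_tool(rows="2.5 -3.0 0.5 0 0 -0.046; 2.6 -2.9 0.5 0 0 -0.046; 2.8 -2.8 0.5 0 0 -0.046; 2.9 -2.7 0.5 0 0 -0.046; 3.0 -2.5 0.5 0 0 -0.046", grip=8.7)

```text
clock: 1.02
tool_pos: [0.3635, 0.4411, 0.1996]
orientation: [-180.0, 0.1, -100.0]
force: [0.3, 0.3, 1.2]
opening: 0.0866
```

Call:
servo_tool(rows="3.1 -2.4 0.5 0 0 -0.046; 3.2 -2.2 0.5 0 0 -0.046; 3.3 -2.1 0.5 0 0 -0.046; 3.4 -2.0 0.5 0 0 -0.046; 3.5 -1.8 0.5 0 0 -0.046")

```text
clock: 1.43
tool_pos: [0.4582, 0.2597, 0.1749]
orientation: [-179.8, 0.3, -86.0]
force: [2.0, 0.6, 0.1]
opening: 0.0869
```

Call:
servo_tool(rows="3.6 -1.6 0.5 0 0 -0.046; 3.6 -1.5 0.5 0 0 -0.046; 3.7 -1.3 0.5 0 0 -0.046; 3.8 -1.1 0.5 0 0 -0.046; 0 0 0 0 0 0")

```text
clock: 1.85
tool_pos: [0.5378, 0.1098, 0.1546]
orientation: [-179.6, 0.3, -74.9]
force: [0.3, 1.0, -0.3]
opening: 0.0871
```

```bash
python3 go.py .5215 .123 .1 -77.6 3
```

```text
1.85 [0.5378 0.1098 0.1546] [-179.56    0.27  -74.86] [ 0.3  1.  -0.3] 0.0871
2 -0.84 0.64 2.73 -0.004 0.002 0.024; -0.83 0.65 2.73 -0.004 0.002 0.024
```

Call:
servo_tool(rows="-0.8 0.65 2.7 -0.004 0.002 -0.024; -0.8 0.65 2.7 -0.004 0.002 0.024; 0 0 0 0 0 0; 0 0 0 0 0 0")

```text
clock: 2.18
tool_pos: [0.5241, 0.1179, 0.1008]
orientation: [-179.8, 0.0, -75.3]
force: [1.5, -0.4, 1.6]
opening: 0.0868
```

```bash
python3 go.py .5215 .123 .025 -77.6 2.5
```

```text
2.18 [0.5241 0.1179 0.1008] [-1.7981e+02  3.0000e-02 -7.5250e+01] [ 1.5 -0.4  1.6] 0.0868
4 -0.14 0.04 1.90 -0.001 0.000 0.010; -0.14 0.04 1.90 -0.001 0.000 0.010; -0.14 0.04 1.90 -0.001 0.000 0.010; -0.14 0.04 1.90 -0.001 0.000 0.010
```

Call:
servo_tool(rows="-0.55 0.16 1.5 0 0 0.040; 0 0 2.0 0 0 0; 0 0 2.0 0 0 0; 0 0 1.5 0 0 0; 0 0 0.5 0 0 0")

```text
clock: 2.6
tool_pos: [0.5282, 0.1273, 0.0325]
orientation: [-179.0, 0.2, -77.2]
force: [0.3, -0.0, 0.1]
opening: 0.0872
```

```bash
python3 go.py .5215 .123 .025 -77.6 2.5; python3 - <<'E'
from h import *
p=ctrl.snapshot('side');cv2.imwrite('pics/s2.png',cv2.resize(p['frame'][120:320,200:440,::-1],None,fx=3,fy=3))
E
```

```text
2.6 [0.5282 0.1273 0.0325] [-179.05    0.2   -77.21] [ 0.3 -0.   0.1] 0.0872
1 0.27 0.76 0.74 -0.017 0.004 0.007
```

View pics/s2.png

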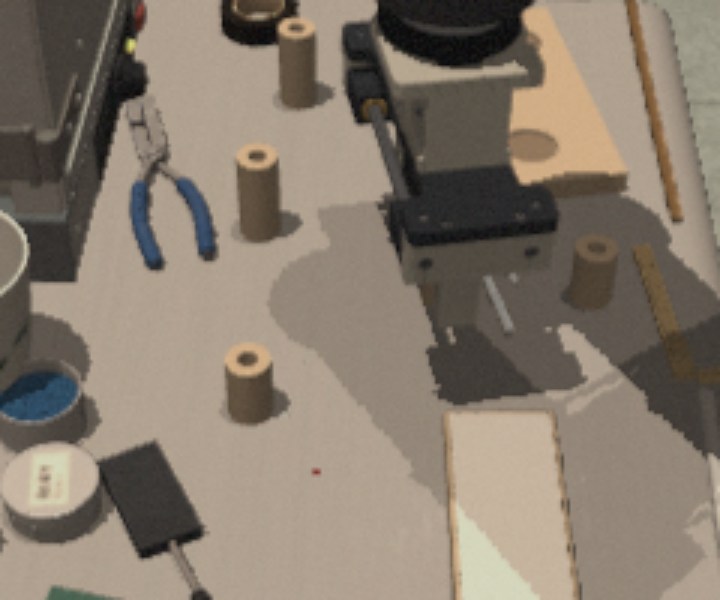

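Call:
servo_tool(rows="0.27 0.76 0 -0.017 0.004 0; 0 0 0.4 0 0 0; 0 0 0.35 0 0 0; 0 0 0 0 0 0")

```text
clock: 2.98
tool_pos: [0.5235, 0.1242, 0.0287]
orientation: [-179.8, 0.0, -77.1]
force: [-1.1, 0.4, 0.3]
opening: 0.0868
```

```bash
python3 go.py .5215 .123 .025 -77.6 2.5
```

```text
2.98 [0.5235 0.1242 0.0287] [-1.7984e+02  1.0000e-02 -7.7070e+01] [-1.1  0.4  0.3] 0.0868
1 0.07 0.22 0.36 -0.003 0.000 0.009
```

Call:
servo_tool(rows="0.1 0.25 0.3 0 0 0.009; 0 0 0 0 0 0; 0 0 0 0 0 0")

```text
clock: 3.23
tool_pos: [0.522, 0.1229, 0.0268]
orientation: [-179.7, 0.1, -77.6]
force: [0.7, -0.4, 0.3]
opening: 0.0867
```

Call:
servo_tool(rows="0 0 0 0 0 0; 0 0 0 0 0 0; 0 0 0 0 0 0; 0 0 0 0 0 0; 0 0 0 0 0 0", grip=1.5)

```text
clock: 3.65
tool_pos: [0.5221, 0.123, 0.0272]
orientation: [-179.7, 0.1, -77.6]
force: [-0.1, -0.5, -0.2]
opening: 0.059
```

Call:
servo_tool(rows="0 0 0 0 0 0; 0 0 0 0 0 0; 0 0 0 0 0 0; 0 0 0 0 0 0; 0 0 0 0 0 0")

```text
clock: 4.07
tool_pos: [0.5221, 0.123, 0.0271]
orientation: [-179.7, 0.1, -77.6]
force: [1.0, -0.1, 0.6]
opening: 0.0255
```

Call:
servo_tool(rows="0 0 -1 0 0 0; 0 0 -2 0 0 0; 0 0 -2.5 0 0 0; 0 0 -2.5 0 0 0; 0 0 -2 0 0 0")

```text
clock: 4.48
tool_pos: [0.5179, 0.1205, 0.1278]
orientation: [179.7, -0.2, -77.7]
force: [1.0, 0.5, -0.3]
opening: 0.0253
```

```bash
python3 go.py .462 -.0108 .13 -77.6 2
```

```text
4.48 [0.5179 0.1205 0.1278] [ 1.7967e+02 -1.5000e-01 -7.7670e+01] [ 1.   0.5 -0.3] 0.0253
8 1.45 1.03 -0.02 0.001 -0.000 -0.000; 1.45 1.03 -0.02 0.001 -0.000 -0.000; 1.45 1.03 -0.02 0.001 -0.000 -0.000; 1.45 1.03 -0.02 0.001 -0.000 -0.000; 1.45 1.03 -0.02 0.001 -0.000 -0.000
|1.45 1.03 -0.02 0.001 -0.000 -0.000; 1.45 1.03 -0.02 0.001 -0.000 -0.000; 1.45 1.03 -0.03 0.001 -0.000 -0.000
```

Call:
servo_tool(rows="1.45 1.0 0 0 0 0; 1.45 1.0 0 0 0 0; 1.45 1.0 0 0 0 0; 1.45 1.0 0 0 0 0; 1.45 1.0 0 0 0 0")

```text
clock: 4.9
tool_pos: [0.4847, 0.0365, 0.1336]
orientation: [-179.8, -0.0, -77.5]
force: [1.0, -0.0, -0.1]
opening: 0.0259
```

Call:
servo_tool(rows="1.45 1.0 0 0 0 0; 1.45 1.0 0 0 0 0; 1.0 0.7 0 0 0 0; 0 0 0 0 0 0; 0 0 0 0 0 0")

```text
clock: 5.32
tool_pos: [0.4575, -0.018, 0.1302]
orientation: [179.7, -0.0, -77.8]
force: [0.1, 0.3, -0.3]
opening: 0.0254
```

```bash
python3 go.py .462 -.0108 .08 -77.6 1.5
```

```text
5.32 [ 0.4575 -0.018   0.1302] [ 1.797e+02 -3.000e-02 -7.783e+01] [ 0.1  0.3 -0.3] 0.0254
4 -0.15 -0.15 1.25 0.001 -0.000 -0.001; -0.15 -0.15 1.26 0.001 -0.000 -0.001; -0.15 -0.15 1.26 0.001 -0.000 -0.001; -0.15 -0.15 1.26 0.001 -0.000 -0.001
```

Call:
servo_tool(rows="-0.3 -0.3 1.2 0 0 0; -0.2 -0.2 1.2 0 0 0; 0 0 1.2 0 0 0; 0 0 1.2 0 0 0; 0 0 0.5 0 0 0")

```text
clock: 5.73
tool_pos: [0.4624, -0.0119, 0.076]
orientation: [179.9, -0.0, -77.9]
force: [-0.1, -0.2, 0.2]
opening: 0.0255
```

```bash
python3 go.py .462 -.0108 .055 -77.6 1
```

```text
5.73 [ 0.4624 -0.0119  0.076 ] [ 1.799e+02 -1.000e-02 -7.789e+01] [-0.1 -0.2  0.2] 0.0255
3 -0.04 0.01 0.70 0.001 -0.000 -0.002; -0.04 0.01 0.70 0.001 -0.000 -0.002; -0.04 0.01 0.70 0.001 -0.000 -0.002
```

Call:
servo_tool(rows="-0.1 0 0.7 0 0 -0.005; 0 0 0.7 0 0 0; 0 0 0.6 0 0 0; 0 0 0.5 0 0 0; 0 0 0 0 0 0")

```text
clock: 6.15
tool_pos: [0.4622, -0.0104, 0.048]
orientation: [179.8, -0.0, -77.5]
force: [-0.3, -1.0, -1.6]
opening: 0.0255
```

```bash
python3 go.py .462 -.0108 .040 -77.6 1; python3 - <<'E'
from h import *
p=ctrl.snapshot('side');cv2.imwrite('pics/s3.png',cv2.resize(p['frame'][100:260,260:460,::-1],None,fx=3.5,fy=3.5))
E
```

```text
6.15 [ 0.4622 -0.0104  0.048 ] [ 1.798e+02 -4.000e-02 -7.751e+01] [-0.3 -1.  -1.6] 0.0255
1 0.04 0.03 0.80 0.004 -0.001 0.002
```

View pics/s3.png

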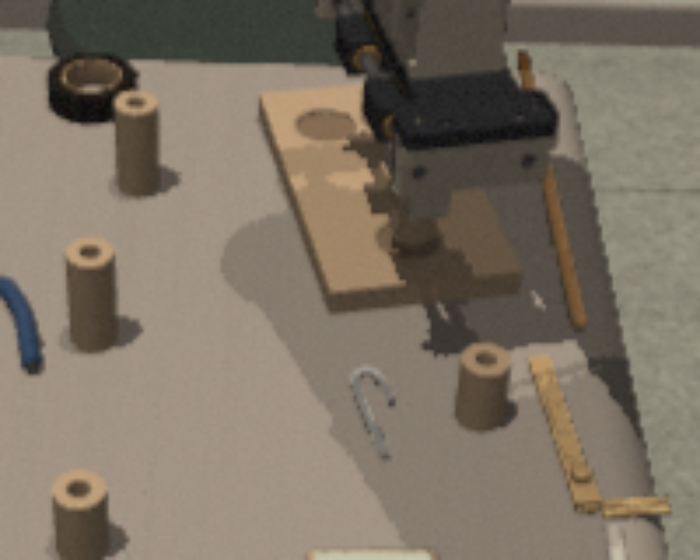

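Call:
servo_tool(rows="0 0 0.4 0 0 0; 0 0 0.3 0 0 0; 0 0 0.15 0 0 0; 0 0 0 0 0 0")

```text
clock: 6.53
tool_pos: [0.4633, -0.0101, 0.0401]
orientation: [179.9, -0.0, -77.5]
force: [-0.1, -0.2, 0.0]
opening: 0.0253
```

```bash
python3 go.py .462 -.0108 .039 -77.6 1
```

```text
6.53 [ 0.4633 -0.0101  0.0401] [ 1.7994e+02 -3.0000e-02 -7.7490e+01] [-0.1 -0.2  0. ] 0.0253
1 0.04 0.14 0.11 0.001 -0.001 0.002
```

Call:
servo_tool(rows="0 0.1 0.1 0 0 0; 0 0 0.05 0 0 0; 0 0 0 0 0 0")

```text
clock: 6.78
tool_pos: [0.4627, -0.0103, 0.0393]
orientation: [180.0, -0.0, -77.5]
force: [-0.2, -0.0, -0.8]
opening: 0.0254
```

Call:
servo_tool(rows="0 0 0 0 0 0; 0 0 0 0 0 0; 0 0 0 0 0 0; 0 0 0 0 0 0; 0 0 0 0 0 0", grip=5.0)

```text
clock: 7.2
tool_pos: [0.4631, -0.0101, 0.0397]
orientation: [-179.9, -0.0, -77.5]
force: [-0.1, 0.1, -0.5]
opening: 0.0486
```

Call:
servo_tool(rows="0 0 -0.5 0 0 0; 0 0 -1.5 0 0 0; 0 0 -2 0 0 0; 0 0 -2.5 0 0 0; 0 0 -3 0 0 0")

```text
clock: 7.62
tool_pos: [0.4584, -0.0117, 0.1331]
orientation: [179.3, -0.1, -77.5]
force: [0.4, 0.5, -0.3]
opening: 0.0499
```

```bash
python3 go.py .621 -.0745 .12 -77.6 2.5; python3 - <<'E'
from h import *
p=ctrl.snapshot('side');cv2.imwrite('pics/s4.png',cv2.resize(p['frame'][100:260,260:460,::-1],None,fx=3.5,fy=3.5))
E
```

```text
7.62 [ 0.4584 -0.0117  0.1331] [ 1.7929e+02 -1.1000e-01 -7.7540e+01] [ 0.4  0.5 -0.3] 0.0499
7 1.38 -2.08 0.16 0.002 -0.000 0.000; 1.38 -2.08 0.17 0.002 -0.000 0.000; 1.38 -2.08 0.17 0.002 -0.000 0.000; 1.38 -2.08 0.17 0.002 -0.000 0.000; 1.38 -2.08 0.18 0.002 -0.000 0.000
|1.38 -2.08 0.18 0.002 -0.000 0.000; 1.38 -2.08 0.18 0.002 -0.000 0.000
```

View pics/s4.png

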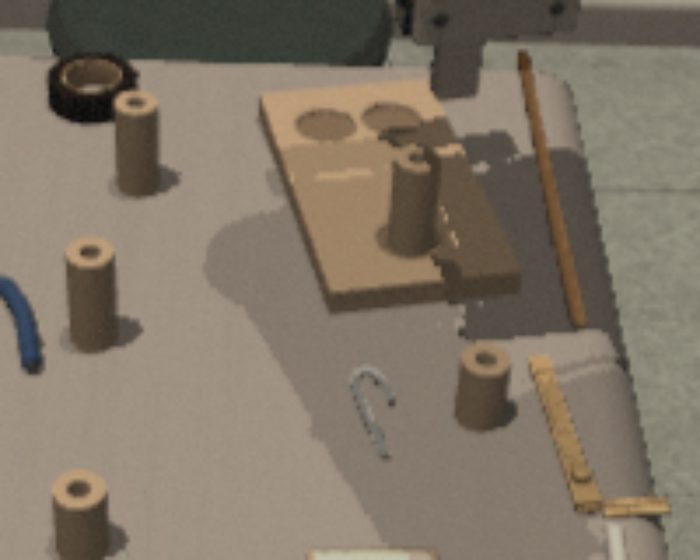

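The first post stands in the single recess (crop px 413,200). Next is post C.

Call:
servo_tool(rows="1.4 -2.1 0 0.002 0 0; 1.4 -2.1 0 0.002 0 0; 1.4 -2.1 0 0.002 0 0; 1.4 -2.1 0.2 0.002 0 0; 1.4 -2.1 0.2 0.002 0 0", grip=7)

```text
clock: 8.08
tool_pos: [0.5837, -0.0561, 0.1446]
orientation: [-178.8, -0.0, -77.2]
force: [0.2, 0.8, -0.1]
opening: 0.0695
```

Call:
servo_tool(rows="1.4 -2.1 0.2 0 0 0; 0.8 -1.2 0.2 0 0 0; 0 0 0 0 0 0; 0 0 0 0 0 0")

```text
clock: 8.42
tool_pos: [0.6265, -0.0733, 0.1404]
orientation: [-178.8, -0.1, -77.3]
force: [-0.6, -0.7, -0.1]
opening: 0.0699
```

```bash
python3 go.py .621 -.0745 .08 -77.6 1.5
```

```text
8.42 [ 0.6265 -0.0733  0.1404] [-1.788e+02 -9.000e-02 -7.732e+01] [-0.6 -0.7 -0.1] 0.0699
5 -0.00 0.14 1.21 -0.004 -0.000 0.001; -0.00 0.13 1.21 -0.004 -0.000 0.001; -0.00 0.13 1.21 -0.004 -0.000 0.001; -0.00 0.12 1.21 -0.004 -0.000 0.001; -0.00 0.12 1.21 -0.004 -0.000 0.001
```

Call:
servo_tool(rows="0 0.2 1.2 -0.01 0 0.002; 0 0.2 1.2 -0.01 0 0; 0 0.2 1.2 -0.002 0 0; 0 0.2 1.2 0 0 0; 0 0.1 0.5 0 0 0")

```text
clock: 8.83
tool_pos: [0.6151, -0.0742, 0.0842]
orientation: [179.9, -0.1, -77.4]
force: [-0.1, 0.6, -1.1]
opening: 0.07
```

```bash
python3 go.py .621 -.0745 .025 -77.6 1.5
```

```text
8.83 [ 0.6151 -0.0742  0.0842] [ 1.7988e+02 -6.0000e-02 -7.7390e+01] [-0.1  0.6 -1.1] 0.07
4 0.04 -0.14 1.48 0.001 -0.000 0.001; 0.04 -0.14 1.48 0.001 -0.000 0.001; 0.04 -0.14 1.48 0.001 -0.000 0.001; 0.04 -0.14 1.48 0.001 -0.000 0.001
```

Call:
servo_tool(rows="0.04 -0.4 1.0 0 0 0; 0.04 -0.1 1.3 0 0 0; 0 0 1.3 0 0 0; 0 0 1.2 0 0 0; 0 0 0.5 0 0 0")

```text
clock: 9.25
tool_pos: [0.6188, -0.0728, 0.0264]
orientation: [179.8, -0.1, -77.3]
force: [0.4, -0.1, -1.2]
opening: 0.0702
```

```bash
python3 go.py .621 -.0745 .025 -77.6 1.5
```

```text
9.25 [ 0.6188 -0.0728  0.0264] [ 1.7982e+02 -5.0000e-02 -7.7280e+01] [ 0.4 -0.1 -1.2] 0.0702
1 0.21 -0.18 0.14 0.003 -0.001 0.006
```

Call:
servo_tool(rows="0.2 -0.2 0.05 0.003 0 0.006; 0 0 0 0 0 0; 0 0 0 0 0 0")

```text
clock: 9.5
tool_pos: [0.6207, -0.0743, 0.0241]
orientation: [179.8, -0.1, -77.6]
force: [0.2, 0.3, -0.0]
opening: 0.0703
```

Call:
servo_tool(rows="0 0 0 0 0 0; 0 0 0 0 0 0; 0 0 0 0 0 0; 0 0 0 0 0 0; 0 0 0 0 0 0", grip=1.5)

```text
clock: 9.92
tool_pos: [0.6226, -0.0741, 0.027]
orientation: [-179.9, -0.1, -77.6]
force: [-0.3, 0.1, -0.3]
opening: 0.042
```

Call:
servo_tool(rows="0 0 0 0 0 0; 0 0 0 0 0 0; 0 0 0 0 0 0; 0 0 0 0 0 0")

```text
clock: 10.25
tool_pos: [0.6229, -0.0741, 0.0277]
orientation: [-179.8, -0.1, -77.6]
force: [0.3, 0.4, -0.0]
opening: 0.0256
```

Call:
servo_tool(rows="0 0 -1 0 0 0; 0 0 -2 0 0 0; 0 0 -2.5 0 0 0; 0 0 -2.5 0 0 0; 0 0 -2 0 0 0")

```text
clock: 10.67
tool_pos: [0.6182, -0.0745, 0.1271]
orientation: [179.4, -0.0, -77.7]
force: [-0.6, -0.6, -0.3]
opening: 0.0256
```

```bash
python3 go.py .469 -.1326 .13 -77.6 2
```

```text
10.67 [ 0.6182 -0.0745  0.1271] [ 1.7944e+02 -1.0000e-02 -7.7660e+01] [-0.6 -0.6 -0.3] 0.0256
9 0.28 1.76 -0.01 0.001 -0.000 -0.000; 0.28 1.76 -0.02 0.001 -0.000 -0.000; 0.28 1.76 -0.02 0.001 -0.000 -0.000; 0.28 1.76 -0.02 0.001 -0.000 -0.000; 0.28 1.76 -0.02 0.001 -0.000 -0.000
|0.28 1.76 -0.02 0.001 -0.000 -0.000; 0.27 1.76 -0.03 0.001 -0.000 -0.000; 0.27 1.76 -0.03 0.001 -0.000 -0.000; 0.27 1.76 -0.03 0.001 -0.000 -0.000
```

Call:
servo_tool(rows="0.3 1.7 0 0.003 0 0; 0.3 1.8 0 0.003 0 0; 0.3 1.8 0 0 0 0; 0.3 1.8 0 0 0 0; 0.3 1.8 0 0 0 0")

```text
clock: 11.08
tool_pos: [0.5383, -0.108, 0.1371]
orientation: [-179.4, -0.2, -77.5]
force: [0.6, -0.4, -0.4]
opening: 0.0254
```

Call:
servo_tool(rows="0.3 1.8 0 0 0 0; 0.3 1.8 0 0 0 0; 0.2 1.5 0 0 0 0; 0 0.5 0 0 0 0; 0 0 0 0 0 0")

```text
clock: 11.5
tool_pos: [0.4794, -0.1298, 0.1402]
orientation: [-179.3, -0.1, -77.6]
force: [-0.5, 0.8, -0.5]
opening: 0.0255
```

```bash
python3 go.py .469 -.1326 .08 -77.6 1.5
```

```text
11.5 [ 0.4794 -0.1298  0.1402] [-1.7926e+02 -1.4000e-01 -7.7550e+01] [-0.5  0.8 -0.5] 0.0255
5 0.01 0.23 1.20 -0.003 -0.000 0.000; 0.01 0.23 1.20 -0.003 -0.000 0.000; 0.01 0.23 1.20 -0.003 -0.000 0.000; 0.01 0.22 1.20 -0.003 -0.000 0.000; 0.01 0.22 1.20 -0.003 -0.000 0.000
```

Call:
servo_tool(rows="0 0.4 1.2 -0.006 0 0; 0 0.3 1.2 -0.004 0 0; 0 0.2 1.2 0 0 0; 0 0 1.2 0 0 0; 0 0 0.5 0 0 0")

```text
clock: 11.92
tool_pos: [0.4749, -0.1309, 0.0863]
orientation: [-179.5, -0.2, -77.5]
force: [-0.8, 0.1, -1.0]
opening: 0.0255
```

```bash
python3 go.py .469 -.1326 .055 -77.6 1
```

```text
11.92 [ 0.4749 -0.1309  0.0863] [-179.51   -0.21  -77.49] [-0.8  0.1 -1. ] 0.0255
4 0.01 0.16 0.78 -0.002 -0.001 0.000; 0.01 0.16 0.78 -0.002 -0.001 0.000; 0.01 0.16 0.78 -0.002 -0.001 0.000; 0.01 0.15 0.78 -0.002 -0.001 0.000
```

Call:
servo_tool(rows="0 0.4 0.7 -0.004 0 0; 0 0.3 0.8 -0.004 0 0; 0 0.1 0.8 0 0 0; 0 0 0.8 0 0 0; 0 0 0.3 0 0 0")

```text
clock: 12.33
tool_pos: [0.4674, -0.1324, 0.0478]
orientation: [179.9, -0.2, -77.4]
force: [0.2, 0.8, -1.1]
opening: 0.0251
```

```bash
python3 go.py .469 -.1326 .04 -77.6 1;python3 - <<'E'
from h import *
p=ctrl.snapshot('side');cv2.imwrite('pics/s5.png',cv2.resize(p['frame'][80:220,280:440,::-1],None,fx=4,fy=4))
E
```

```text
12.33 [ 0.4674 -0.1324  0.0478] [179.86  -0.21 -77.44] [ 0.2  0.8 -1.1] 0.0251
1 0.05 -0.16 0.78 0.003 -0.004 0.003
```

View pics/s5.png

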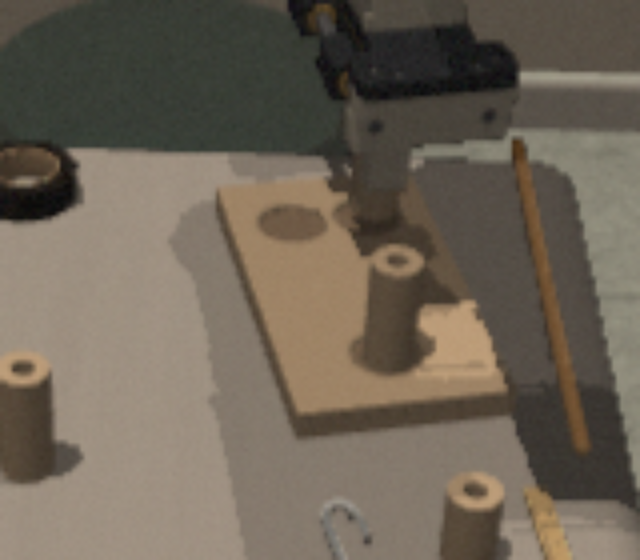

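Call:
servo_tool(rows="0 -0.15 0.4 0 0 0; 0 0 0.35 0 0 0; 0 0 0.15 0 0 0; 0 0 0 0 0 0")

```text
clock: 12.72
tool_pos: [0.4701, -0.1323, 0.0398]
orientation: [179.9, -0.3, -77.4]
force: [-0.2, 0.5, -0.2]
opening: 0.0255
```

```bash
python3 go.py .469 -.1326 .0397 -77.6 1
```

```text
12.72 [ 0.4701 -0.1323  0.0398] [179.91  -0.27 -77.36] [-0.2  0.5 -0.2] 0.0255
1 0.00 0.11 0.01 0.002 -0.005 0.004
```

Call:
servo_tool(rows="0 0.1 0.05 0 0 0; 0 0 0 0 0 0; 0 0 0 0 0 0")

```text
clock: 12.97
tool_pos: [0.4698, -0.1325, 0.0398]
orientation: [-180.0, -0.3, -77.4]
force: [0.1, -0.2, -0.3]
opening: 0.0252
```

Call:
servo_tool(rows="0 0 0 0 0 0; 0 0 0 0 0 0; 0 0 0 0 0 0; 0 0 0 0 0 0; 0 0 0 0 0 0", grip=5.0)

```text
clock: 13.38
tool_pos: [0.4702, -0.1325, 0.0399]
orientation: [-179.9, -0.3, -77.4]
force: [-0.2, 1.0, -0.5]
opening: 0.0485
```

Call:
servo_tool(rows="0 0 -0.5 0 0 0; 0 0 -1.5 0 0 0; 0 0 -2 0 0 0; 0 0 -2.5 0 0 0; 0 0 -3 0 0 0")

```text
clock: 13.8
tool_pos: [0.4653, -0.1323, 0.1331]
orientation: [179.3, -0.2, -77.4]
force: [0.7, 0.3, 0.7]
opening: 0.0503
```

```bash
python3 go.py .636 .0674 .13 -77.6 2.5;python3 - <<'E'
from h import *
p=ctrl.snapshot('side');cv2.imwrite('pics/s6.png',cv2.resize(p['frame'][80:220,280:440,::-1],None,fx=4,fy=4))
E
```

```text
13.8 [ 0.4653 -0.1323  0.1331] [ 1.7929e+02 -1.6000e-01 -7.7420e+01] [0.7 0.3 0.7] 0.0503
11 -1.43 -1.91 0.00 0.001 -0.000 0.000; -1.43 -1.91 0.00 0.001 -0.000 0.000; -1.43 -1.91 0.01 0.001 -0.000 0.000; -1.44 -1.91 0.01 0.001 -0.000 0.000; -1.44 -1.91 0.01 0.001 -0.000 0.000
|-1.44 -1.91 0.01 0.001 -0.000 0.000; -1.44 -1.91 0.02 0.001 -0.000 0.000; -1.44 -1.91 0.02 0.001 -0.000 0.000; -1.44 -1.91 0.02 0.001 -0.000 0.000; -1.44 -1.91 0.02 0.001 -0.000 0.000
|-1.44 -1.91 0.03 0.001 -0.000 0.000
```

View pics/s6.png

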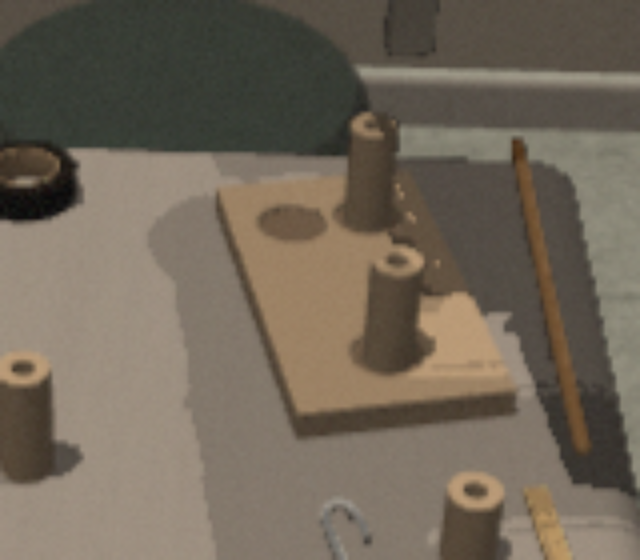

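The second post stands in a recess of the pair (crop px 372,175). Next is post B.

Call:
servo_tool(rows="-1.4 -1.9 0 0.003 0 0; -1.4 -1.9 0 0 0 0; -1.4 -1.9 0 0 0 0; -1.4 -1.9 0 0 0 0; -1.4 -1.9 0 0 0 0", grip=7)

```text
clock: 14.27
tool_pos: [0.549, -0.0427, 0.147]
orientation: [-179.4, -0.3, -77.6]
force: [-0.1, -0.4, 0.5]
opening: 0.0691
```

Call:
servo_tool(rows="-1.4 -1.9 0 0 0 0; -1.4 -1.9 0 0 0 0; -1.4 -1.9 0 0 0 0; -1.4 -1.9 0 0 0 0; -1 -1.2 0 0 0 0")

```text
clock: 14.68
tool_pos: [0.625, 0.0461, 0.1494]
orientation: [-179.2, -0.3, -77.6]
force: [1.0, 0.5, -0.0]
opening: 0.0699
```

Call:
servo_tool(rows="0 0 0 0 0 0; 0 0 0 0 0 0")

```text
clock: 14.85
tool_pos: [0.6269, 0.0488, 0.149]
orientation: [-179.2, -0.4, -77.4]
force: [0.2, 0.4, -0.3]
opening: 0.0697
```

```bash
python3 go.py .636 .0674 .085 -77.6 1.2
```

```text
14.85 [0.6269 0.0488 0.149 ] [-179.2    -0.36  -77.42] [ 0.2  0.4 -0.3] 0.0697
6 -0.28 -0.20 1.07 -0.002 -0.001 0.001; -0.27 -0.20 1.07 -0.002 -0.001 0.001; -0.27 -0.20 1.07 -0.002 -0.001 0.001; -0.27 -0.21 1.07 -0.002 -0.001 0.001; -0.27 -0.21 1.07 -0.002 -0.001 0.001
|-0.27 -0.21 1.07 -0.002 -0.001 0.001
```

Call:
servo_tool(rows="-0.6 -0.6 0.8 -0.008 -0.003 0; -0.6 -0.5 1 -0.004 -0.003 0; -0.5 -0.2 1.2 0 0 0; 0 0 1.2 0 0 0; 0 0 0.5 0 0 0")

```text
clock: 15.27
tool_pos: [0.6364, 0.0691, 0.099]
orientation: [-179.9, 0.1, -77.5]
force: [-0.2, -0.1, -0.5]
opening: 0.07
```

```bash
python3 go.py .636 .0674 .025 -77.6 1.2
```

```text
15.27 [0.6364 0.0691 0.099 ] [-1.7986e+02  6.0000e-02 -7.7520e+01] [-0.2 -0.1 -0.5] 0.07
7 0.02 0.01 1.06 -0.000 0.000 0.000; 0.02 0.01 1.06 -0.000 0.000 0.000; 0.02 0.01 1.06 -0.000 0.000 0.000; 0.02 0.01 1.06 -0.000 0.000 0.000; 0.02 0.01 1.06 -0.000 0.000 0.000
|0.02 0.01 1.06 -0.000 0.000 0.000; 0.02 0.01 1.06 -0.000 0.000 0.000
```

Call:
servo_tool(rows="0.15 0 1.2 0 0 0; 0 0 1.2 0 0 0; 0 0 1.2 0 0 0; 0 0 1.2 0 0 0; 0 0 1.2 0 0 0")

```text
clock: 15.68
tool_pos: [0.6354, 0.067, 0.0336]
orientation: [-180.0, 0.0, -77.6]
force: [-0.2, 0.2, 0.3]
opening: 0.0699
```

Call:
servo_tool(rows="0 0 0.6 0 0 0; 0 0 0 0 0 0; 0 0 0 0 0 0")

```text
clock: 15.93
tool_pos: [0.6325, 0.0658, 0.023]
orientation: [179.6, -0.0, -77.7]
force: [1.2, 0.3, 0.2]
opening: 0.0701
```

```bash
python3 go.py .636 .0674 .026 -77.6 1.2
```

```text
15.93 [0.6325 0.0658 0.023 ] [179.61  -0.   -77.66] [1.2 0.3 0.2] 0.0701
1 -0.08 -0.37 -0.31 0.007 -0.000 -0.001
```

Call:
servo_tool(rows="-0.1 -0.3 -0.1 0.005 0 0; 0 0 0 0 0 0; 0 0 0 0 0 0")

```text
clock: 16.18
tool_pos: [0.6362, 0.0677, 0.0253]
orientation: [-180.0, 0.0, -77.7]
force: [-0.5, 0.2, -0.3]
opening: 0.07
```

Call:
servo_tool(rows="0 0 0 0 0 0; 0 0 0 0 0 0; 0 0 0 0 0 0; 0 0 0 0 0 0; 0 0 0 0 0 0", grip=1.5)

```text
clock: 16.6
tool_pos: [0.6375, 0.0683, 0.0277]
orientation: [-179.8, 0.0, -77.6]
force: [0.1, -0.6, -0.1]
opening: 0.0421
```

Call:
servo_tool(rows="0 0 0 0 0 0; 0 0 0 0 0 0; 0 0 0 0 0 0; 0 0 0 0 0 0")

```text
clock: 16.93
tool_pos: [0.6376, 0.0682, 0.0279]
orientation: [-179.7, 0.0, -77.6]
force: [-0.8, 1.0, 0.7]
opening: 0.0252
```

Call:
servo_tool(rows="0 0 -1 0 0 0; 0 0 -2 0 0 0; 0 0 -2.5 0 0 0; 0 0 -2.5 0 0 0; 0 0 -2 0 0 0")

```text
clock: 17.35
tool_pos: [0.633, 0.0667, 0.127]
orientation: [179.5, -0.0, -77.7]
force: [0.7, 0.3, -1.2]
opening: 0.0253
```

```bash
python3 go.py .5105 -.1246 .135 -77.6 2
```

```text
17.35 [0.633  0.0667 0.127 ] [ 1.7952e+02 -4.0000e-02 -7.7700e+01] [ 0.7  0.3 -1.2] 0.0253
12 1.34 1.34 -0.05 0.001 -0.000 -0.000; 1.34 1.34 -0.06 0.001 -0.000 -0.000; 1.34 1.34 -0.06 0.001 -0.000 -0.000; 1.34 1.34 -0.06 0.001 -0.000 -0.000; 1.34 1.34 -0.06 0.001 -0.000 -0.000
|1.34 1.34 -0.06 0.001 -0.000 -0.000; 1.34 1.34 -0.06 0.001 -0.000 -0.000; 1.34 1.34 -0.06 0.001 -0.000 -0.000; 1.34 1.34 -0.06 0.001 -0.000 -0.000; 1.34 1.34 -0.06 0.001 -0.000 -0.000
|1.34 1.34 -0.06 0.001 -0.000 -0.000; 1.34 1.34 -0.07 0.001 -0.000 -0.000
```

Call:
servo_tool(rows="1.4 1.4 0 0.003 0 0; 1.4 1.4 0 0.003 0 0; 1.4 1.4 0 0 0 0; 1.4 1.4 0 0 0 0; 1.4 1.4 0 0 0 0")

```text
clock: 17.77
tool_pos: [0.581, -0.0174, 0.135]
orientation: [-179.5, -0.0, -77.4]
force: [-0.2, 0.6, -0.9]
opening: 0.0254
```

Call:
servo_tool(rows="1.4 1.4 0 0 0 0; 1.4 1.4 0 0 0 0; 1.4 1.4 0 0 0 0; 1.4 1.4 0 0 0 0; 1.4 1.4 0 0 0 0")

```text
clock: 18.18
tool_pos: [0.5197, -0.1078, 0.1342]
orientation: [-179.6, 0.0, -77.5]
force: [0.3, -0.7, -1.2]
opening: 0.0257
```

Call:
servo_tool(rows="1.0 1.2 0 0 0 0; 0.5 0.5 0 0 0 0; 0 0 0 0 0 0")

```text
clock: 18.43
tool_pos: [0.501, -0.1306, 0.134]
orientation: [-179.7, 0.1, -77.8]
force: [1.3, -0.2, -1.3]
opening: 0.0255
```

```bash
python3 go.py .5105 -.1246 .085 -77.6 1.2
```

```text
18.43 [ 0.501  -0.1306  0.134 ] [-1.7972e+02  5.0000e-02 -7.7750e+01] [ 1.3 -0.2 -1.3] 0.0255
5 -0.08 -0.21 0.98 -0.001 0.000 -0.001; -0.08 -0.21 0.98 -0.001 0.000 -0.001; -0.08 -0.21 0.98 -0.001 0.000 -0.001; -0.08 -0.21 0.98 -0.001 0.000 -0.001; -0.08 -0.21 0.98 -0.001 0.000 -0.001
```

Call:
servo_tool(rows="-0.2 -0.5 0.4 0 0 -0.003; -0.2 -0.5 0.6 0 0 0; 0 0 1 0 0 0; 0 0 1 0 0 0; 0 0 0.5 0 0 0")

```text
clock: 18.85
tool_pos: [0.514, -0.122, 0.097]
orientation: [-179.5, 0.0, -77.5]
force: [-0.1, 0.1, -0.5]
opening: 0.0255
```

```bash
python3 go.py .5105 -.1246 .055 -77.6 1
```

```text
18.85 [ 0.514 -0.122  0.097] [-1.7949e+02  2.0000e-02 -7.7490e+01] [-0.1  0.1 -0.5] 0.0255
5 0.04 0.09 0.84 -0.002 0.000 0.000; 0.04 0.09 0.84 -0.002 0.000 0.000; 0.04 0.08 0.84 -0.002 0.000 0.000; 0.04 0.08 0.84 -0.002 0.000 0.000; 0.04 0.08 0.84 -0.002 0.000 0.000
```

Call:
servo_tool(rows="0.15 0.3 0.8 -0.004 0 0; 0.1 0.1 0.9 -0.003 0 0; 0 0.1 0.9 0 0 0; 0 0 0.8 0 0 0; 0 0 0.4 0 0 0")

```text
clock: 19.27
tool_pos: [0.5094, -0.1242, 0.0526]
orientation: [179.8, 0.1, -77.3]
force: [0.5, -0.3, -0.1]
opening: 0.0257
```

```bash
python3 go.py .5105 -.1246 .04 -77.6 1;python3 - <<'E'
from h import *
p=ctrl.snapshot('side');cv2.imwrite('pics/s7.png',cv2.resize(p['frame'][80:220,280:440,::-1],None,fx=4,fy=4))
E
```

```text
19.27 [ 0.5094 -0.1242  0.0526] [ 1.7985e+02  5.0000e-02 -7.7340e+01] [ 0.5 -0.3 -0.1] 0.0257
2 0.03 -0.05 0.63 0.001 0.000 0.002; 0.03 -0.05 0.63 0.001 0.000 0.002
```

View pics/s7.png

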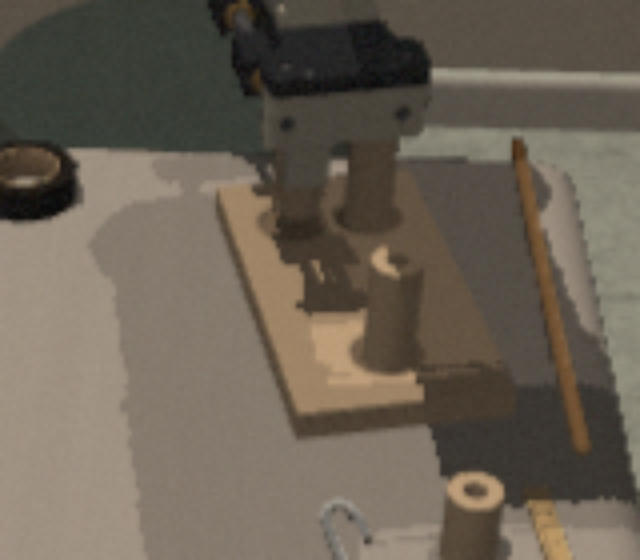

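Call:
servo_tool(rows="0 -0.1 0.5 0 0 0.003; 0 0 0.5 0 0 0; 0 0 0.25 0 0 0; 0 0 0.1 0 0 0; 0 0 0 0 0 0")

```text
clock: 19.73
tool_pos: [0.5111, -0.1244, 0.0401]
orientation: [179.9, -0.0, -77.5]
force: [-0.9, 0.2, -0.7]
opening: 0.0254
```

```bash
python3 go.py .5105 -.1246 .04 -77.6 1
```

```text
19.73 [ 0.5111 -0.1244  0.0401] [ 1.7988e+02 -3.0000e-02 -7.7470e+01] [-0.9  0.2 -0.7] 0.0254
1 0.00 0.06 0.01 0.002 -0.000 0.002
```

Call:
servo_tool(rows="0 0 0.05 0 0 0; 0 0 0 0 0 0; 0 0 0 0 0 0")

```text
clock: 19.98
tool_pos: [0.5118, -0.1244, 0.0402]
orientation: [-180.0, -0.0, -77.5]
force: [0.3, 0.3, 0.3]
opening: 0.0252
```

Call:
servo_tool(rows="0 0 0 0 0 0; 0 0 0 0 0 0; 0 0 0 0 0 0; 0 0 0 0 0 0; 0 0 0 0 0 0", grip=5.0)

```text
clock: 20.4
tool_pos: [0.5122, -0.1245, 0.0401]
orientation: [-180.0, -0.0, -77.5]
force: [-1.1, 0.2, 0.7]
opening: 0.0489
```

Call:
servo_tool(rows="0 0 -0.5 0 0 0; 0 0 -1.5 0 0 0; 0 0 -2 0 0 0; 0 0 -2.5 0 0 0; 0 0 -3 0 0 0")

```text
clock: 20.82
tool_pos: [0.5074, -0.1246, 0.1328]
orientation: [179.2, 0.1, -77.5]
force: [1.3, -0.4, -0.2]
opening: 0.0502
```

```bash
python3 go.py .4866 .3043 .15 -178 4
```

```text
20.82 [ 0.5074 -0.1246  0.1328] [ 1.7924e+02  9.0000e-02 -7.7540e+01] [ 1.3 -0.4 -0.2] 0.0502
16 -2.65 -0.45 -0.11 0.001 -0.001 0.110; -2.68 -0.16 -0.11 0.001 -0.001 0.110; -2.68 0.14 -0.11 0.001 -0.001 0.110; -2.65 0.43 -0.10 0.001 -0.001 0.110; -2.59 0.71 -0.10 0.001 -0.001 0.110
|-2.49 0.99 -0.10 0.001 -0.001 0.110; -2.37 1.26 -0.10 0.001 -0.001 0.110; -2.22 1.51 -0.10 0.001 -0.001 0.110; -2.04 1.75 -0.10 0.001 -0.001 0.110; -1.84 1.96 -0.10 0.001 -0.001 0.110
|-1.61 2.15 -0.10 0.001 -0.001 0.110; -1.37 2.31 -0.10 0.001 -0.001 0.110; -1.11 2.45 -0.10 0.001 -0.001 0.110; -0.83 2.55 -0.10 0.001 -0.001 0.110; -0.55 2.63 -0.10 0.001 -0.001 0.110
|-0.26 2.67 -0.11 0.001 -0.001 0.110
```

Call:
servo_tool(rows="-2.65 -0.45 -0.1 0.001 -0.001 0.11; -2.7 -0.15 -0.1 0.001 -0.001 0.11; -2.7 0.15 -0.1 0.001 -0.001 0.11; -2.65 0.4 -0.1 0.001 -0.001 0.11; -2.6 0.7 -0.1 0 0 0.11", grip=8.7)

```text
clock: 21.23
tool_pos: [0.5057, 0.0107, 0.1484]
orientation: [-179.8, 0.3, -110.4]
force: [1.5, -0.5, 0.2]
opening: 0.0779
```

Call:
servo_tool(rows="-2.5 1.0 -0.1 0 0 0.11; -2.4 1.25 -0.1 0 0 0.11; -2.2 1.5 -0.1 0 0 0.11; -2.0 1.75 -0.1 0 0 0.11; -1.8 2.0 -0.1 0 0 0.11")

```text
clock: 21.65
tool_pos: [0.5024, 0.1514, 0.1575]
orientation: [-180.0, 0.6, -143.6]
force: [1.0, 0.1, -0.6]
opening: 0.0871
```

```bash
python3 go.py .4866 .3043 .13 -178 3.5; python3 - <<'E'
from h import *
p=ctrl.snapshot('side');cv2.imwrite('pics/s8.png',cv2.resize(p['frame'][80:220,280:440,::-1],None,fx=4,fy=4))
E
```

```text
21.65 [0.5024 0.1514 0.1575] [-179.98    0.59 -143.56] [ 1.   0.1 -0.6] 0.0871
6 -1.30 2.21 0.47 0.000 0.002 0.100; -1.07 2.33 0.47 0.000 0.002 0.100; -0.83 2.42 0.47 0.000 0.002 0.100; -0.59 2.49 0.46 0.000 0.002 0.100; -0.34 2.54 0.46 0.000 0.002 0.100
|-0.08 2.56 0.46 0.000 0.002 0.100
```

View pics/s8.png

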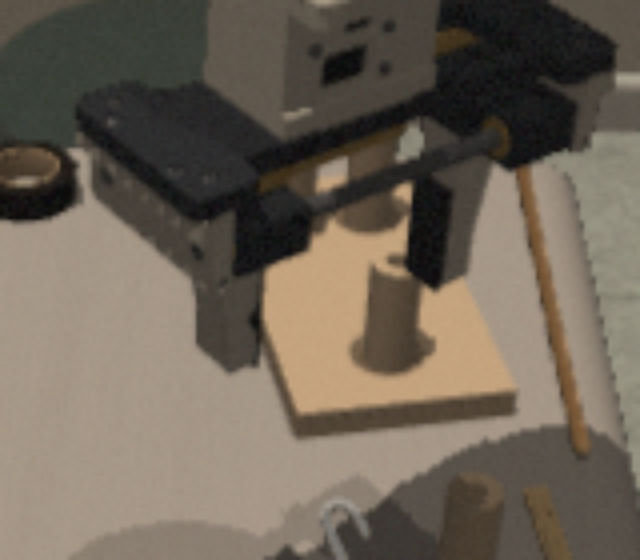

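Call:
servo_tool(rows="-1.3 2.2 0.4 0 0.002 0.1; -1.1 2.3 0.4 0 0.002 0.1; -0.8 2.4 0.4 0 0.002 0.1; -0.6 2.5 0.4 0 0.002 0.1; -0.3 2.5 0.4 0 0 0.1")

```text
clock: 22.12
tool_pos: [0.4916, 0.2868, 0.1417]
orientation: [179.7, 0.4, -173.9]
force: [0.3, -0.4, 0.2]
opening: 0.0869
```

Call:
servo_tool(rows="0 1 0 0 0 0.08; 0 0 0 0 0 0; 0 0 0 0 0 0")

```text
clock: 22.37
tool_pos: [0.4896, 0.3017, 0.1413]
orientation: [179.7, 0.3, -178.7]
force: [0.1, -0.2, 0.4]
opening: 0.0871
```

```bash
python3 go.py .4866 .3043 .08 -178 1.5; python3 - <<'E'
from h import *
p=ctrl.snapshot('top')
s=4;im=cv2.resize(p['frame'][150:300,320:480,::-1],None,fx=s,fy=s)
def dr(X,c):
    q=(proj(p,X)-[320,150]+.5)*s;cv2.polylines(im,[np.int32(np.round(q))],False,c,1)
for x,y in[(.462,-.0108),(.509,-.1246),(.4675,-.1326)]:
    dr(circ((x,y,.016),.018),(0,0,255));dr(circ((x,y,.072),.013),(255,0,0))
a=np.radians(12.3);
c=np.array([.4745,-.0692]);M=np.array([[np.cos(a),-np.sin(a)],[np.sin(a),np.cos(a)]])
q=np.array([(-55,-100),(55,-100),(55,100),(-55,100),(-55,-100)])/1000@M.T+c
dr(np.c_[q,np.full(5,.016)],(0,255,0))
cv2.imwrite('pics/t2.png',im)
E
```

```text
22.37 [0.4896 0.3017 0.1413] [ 179.68    0.32 -178.65] [ 0.1 -0.2  0.4] 0.0871
5 0.07 0.05 1.23 0.001 0.001 -0.002; 0.06 0.05 1.23 0.001 0.001 -0.002; 0.06 0.05 1.23 0.001 0.001 -0.002; 0.06 0.05 1.23 0.001 0.001 -0.002; 0.06 0.05 1.23 0.001 0.001 -0.002
```

View pics/t2.png

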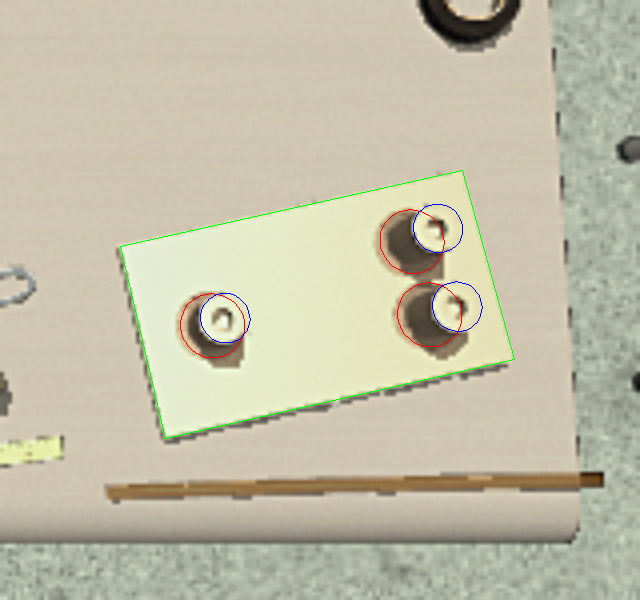

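Call:
servo_tool(rows="0.3 0.3 1.2 0.003 0.004 -0.01; 0 0 1.2 0.002 0.001 0; 0 0 1.2 0 0 0; 0 0 1.2 0 0 0; 0 0 0.6 0 0 0")

```text
clock: 22.83
tool_pos: [0.4874, 0.3015, 0.0853]
orientation: [179.8, 0.1, -177.8]
force: [0.1, -0.8, -0.3]
opening: 0.0873
```

```bash
python3 go.py .4866 .3043 .03 -178 1.2
```

```text
22.83 [0.4874 0.3015 0.0853] [ 1.7985e+02  1.4000e-01 -1.7781e+02] [ 0.1 -0.8 -0.3] 0.0873
5 0.02 0.05 1.11 0.001 0.000 0.001; 0.02 0.05 1.11 0.001 0.000 0.001; 0.02 0.05 1.11 0.001 0.000 0.001; 0.02 0.06 1.11 0.001 0.000 0.001; 0.01 0.06 1.11 0.001 0.000 0.001
```

Call:
servo_tool(rows="0.1 0.3 1.1 0.002 0.002 0.002; 0 0 1.1 0 0 0; 0 0 1.1 0 0 0; 0 0 1.1 0 0 0; 0 0 0.5 0 0 0")

```text
clock: 23.25
tool_pos: [0.4859, 0.3019, 0.0306]
orientation: [-179.9, -0.1, -178.0]
force: [-0.9, -0.3, -0.4]
opening: 0.0869
```

```bash
python3 go.py .4866 .3043 .003 -178 1; python3 - <<'E'
from h import *
for n,(a,b,c,d) in(('side',(200,380,280,480)),('top',(160,280,150,330))):
  p=ctrl.snapshot(n);cv2.imwrite(f'pics/{n}9.png',cv2.resize(p['frame'][a:b,c:d,::-1],None,fx=3.3,fy=3.3))
E
```

```text
23.25 [0.4859 0.3019 0.0306] [-1.7990e+02 -1.0000e-01 -1.7796e+02] [-0.9 -0.3 -0.4] 0.0869
3 -0.03 0.08 0.92 -0.001 -0.001 0.000; -0.03 0.08 0.92 -0.001 -0.001 0.000; -0.03 0.08 0.92 -0.001 -0.001 0.000
```

View pics/side9.png

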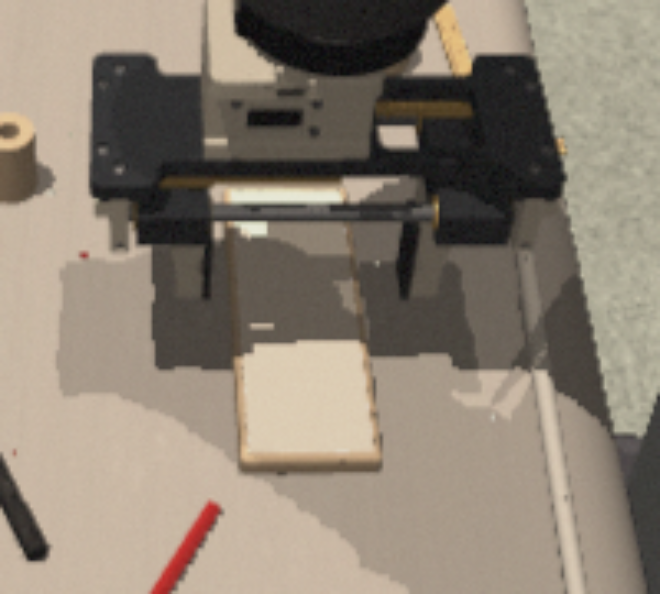

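View pics/top9.png

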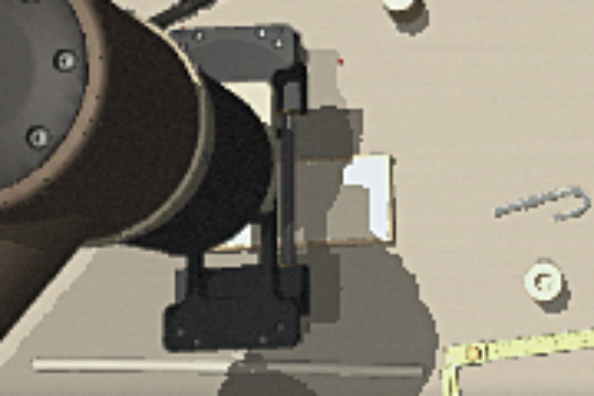

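Call:
servo_tool(rows="0 0.25 0.9 0 0 0; 0 0 0.9 0 0 0; 0 0 0.7 0 0 0; 0 0 0.2 0 0 0; 0 0 0 0 0 0")

```text
clock: 23.77
tool_pos: [0.4868, 0.3055, 0.0029]
orientation: [-180.0, 0.0, -177.9]
force: [-0.2, 0.5, -0.0]
opening: 0.0869
```

```bash
python3 go.py .4866 .3043 .003 -178 1
```

```text
23.77 [0.4868 0.3055 0.0029] [-1.7998e+02  1.0000e-02 -1.7792e+02] [-0.2  0.5 -0. ] 0.0869
1 0.02 -0.12 -0.01 -0.000 0.000 0.001
```

Call:
servo_tool(rows="0 0 0 0 0 0; 0 0 0 0 0 0; 0 0 0 0 0 0; 0 0 0 0 0 0; 0 0 0 0 0 0", grip=5.2)

```text
clock: 24.18
tool_pos: [0.4872, 0.3059, 0.0037]
orientation: [180.0, 0.1, -177.9]
force: [0.5, -0.1, -3.3]
opening: 0.0615
```

Call:
servo_tool(rows="0 0 0 0 0 0; 0 0 0 0 0 0; 0 0 0 0 0 0")

```text
clock: 24.43
tool_pos: [0.4869, 0.3057, 0.0037]
orientation: [180.0, 0.0, -177.9]
force: [1.2, 0.2, -2.3]
opening: 0.0614
```

Call:
servo_tool(rows="0 0 -0.5 0 0 0; 0 0 -1 0 0 0; 0 0 -1.5 0 0 0; 0 0 -2 0 0 0; 0 0 -1 0 0 0")

```text
clock: 24.85
tool_pos: [0.4849, 0.3035, 0.0647]
orientation: [-179.7, -0.3, -178.0]
force: [0.4, 1.2, -3.2]
opening: 0.0616
```

```bash
python3 go.py .4745 -.0692 .15 -167.7 3; python3 - <<'E'
from h import *
for n,(a,b,c,d) in(('side',(200,380,280,480)),('top',(160,280,150,330))):
  p=ctrl.snapshot(n);cv2.imwrite(f'pics/{n}10.png',cv2.resize(p['frame'][a:b,c:d,::-1],None,fx=3.3,fy=3.3))
E
```

```text
24.85 [0.4849 0.3035 0.0647] [-179.72   -0.27 -177.97] [ 0.4  1.2 -3.2] 0.0616
13 0.18 -2.87 -0.64 -0.000 -0.000 -0.014; 0.22 -2.86 -0.64 -0.000 -0.000 -0.014; 0.26 -2.86 -0.64 -0.000 -0.000 -0.014; 0.30 -2.85 -0.64 -0.000 -0.000 -0.014; 0.34 -2.85 -0.65 -0.000 -0.000 -0.014
|0.38 -2.84 -0.65 -0.000 -0.000 -0.014; 0.42 -2.84 -0.65 -0.000 -0.000 -0.014; 0.46 -2.83 -0.65 -0.000 -0.000 -0.014; 0.50 -2.83 -0.65 -0.000 -0.000 -0.014; 0.54 -2.82 -0.65 -0.000 -0.000 -0.014
|0.57 -2.81 -0.65 -0.000 -0.000 -0.014; 0.61 -2.80 -0.65 -0.000 -0.000 -0.014; 0.65 -2.79 -0.66 -0.000 -0.000 -0.014
```

View pics/side10.png

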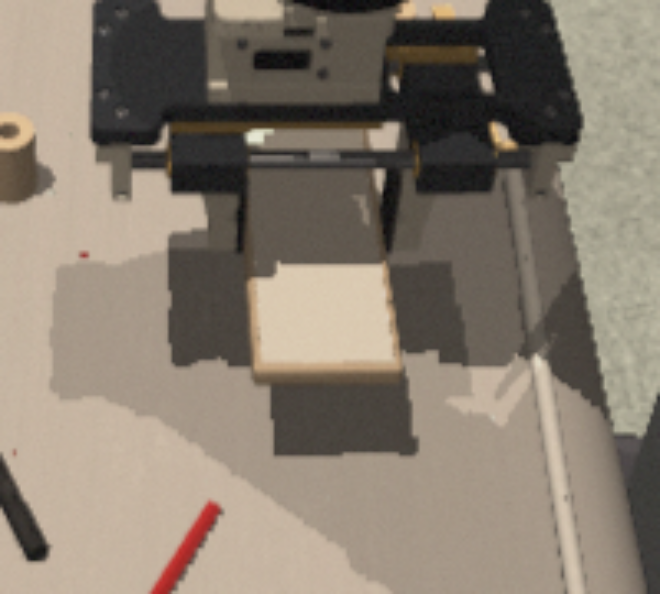

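Call:
servo_tool(rows="0 -0.5 -1.8 0 0 0; 0 -1 -1.8 0 0 0; 0.2 -1.5 -1.8 0 0 -0.014; 0.2 -2 -1.5 0 0 -0.014; 0.3 -2.5 -1 0 0 -0.014")

```text
clock: 25.37
tool_pos: [0.4798, 0.2284, 0.141]
orientation: [-179.6, -0.6, -175.4]
force: [1.6, 0.0, -2.8]
opening: 0.0615
```

```bash
python3 go.py .4745 -.0692 .15 -167.7 3
```

```text
25.37 [0.4798 0.2284 0.141 ] [-179.61   -0.55 -175.37] [ 1.6  0.  -2.8] 0.0615
10 0.29 -2.96 -0.07 -0.001 -0.001 -0.013; 0.33 -2.96 -0.07 -0.001 -0.001 -0.013; 0.37 -2.95 -0.07 -0.001 -0.001 -0.013; 0.41 -2.95 -0.07 -0.001 -0.001 -0.013; 0.45 -2.94 -0.08 -0.001 -0.001 -0.013
|0.49 -2.94 -0.08 -0.001 -0.001 -0.013; 0.53 -2.93 -0.08 -0.001 -0.001 -0.013; 0.57 -2.92 -0.08 -0.001 -0.001 -0.013; 0.61 -2.91 -0.08 -0.001 -0.001 -0.013; 0.65 -2.91 -0.09 -0.001 -0.001 -0.013
```

Call:
servo_tool(rows="0.3 -2.9 -0.1 -0.001 -0.002 -0.013; 0.3 -2.9 -0.1 -0.001 -0.002 -0.013; 0.4 -2.9 -0.1 0 -0.002 -0.013; 0.4 -2.9 -0.1 0 -0.001 -0.013; 0.4 -2.9 -0.1 0 -0.001 -0.013")

```text
clock: 25.78
tool_pos: [0.4757, 0.0776, 0.1462]
orientation: [-179.9, -0.0, -171.3]
force: [0.1, -0.7, -2.8]
opening: 0.0617
```

Call:
servo_tool(rows="0.5 -2.7 -0.1 0 0 -0.013; 0.5 -2.5 -0.1 0 0 -0.013; 0.5 -2.2 -0.1 0 0 -0.013; 0.4 -1.5 0 0 0 -0.013; 0.1 -0.5 0 0 0 -0.01")

```text
clock: 26.2
tool_pos: [0.4671, -0.0272, 0.1461]
orientation: [-179.9, -0.3, -167.8]
force: [-0.3, -0.3, -2.0]
opening: 0.0614
```

Call:
servo_tool(rows="0 0 0 0 0 0; 0 0 0 0 0 0")

```text
clock: 26.37
tool_pos: [0.4662, -0.0283, 0.145]
orientation: [-180.0, -0.4, -167.9]
force: [0.7, -0.4, -1.9]
opening: 0.0611
```

```bash
python3 go.py .4745 -.0692 .12 -167.7 1.5
```

```text
26.37 [ 0.4662 -0.0283  0.145 ] [-179.96   -0.42 -167.94] [ 0.7 -0.4 -1.9] 0.0611
4 0.00 -1.04 0.63 -0.000 -0.002 -0.001; 0.01 -1.04 0.63 -0.000 -0.002 -0.001; 0.01 -1.04 0.63 -0.000 -0.002 -0.001; 0.01 -1.04 0.62 -0.000 -0.002 -0.001
```

Call:
servo_tool(rows="0 -1.2 0.3 0 -0.005 -0.003; 0 -1.2 0.4 0 -0.003 0; 0 -1.1 0.4 0 0 0; 0 -0.4 0.3 0 0 0; 0 0 0 0 0 0")

```text
clock: 26.78
tool_pos: [0.4756, -0.0632, 0.1294]
orientation: [180.0, 0.1, -167.6]
force: [0.3, 0.8, -3.4]
opening: 0.0614
```

```bash
python3 go.py .4745 -.068 .1 -167.7 1
```

```text
26.78 [ 0.4756 -0.0632  0.1294] [ 1.7999e+02  6.0000e-02 -1.6761e+02] [ 0.3  0.8 -3.4] 0.0614
3 0.07 -0.15 0.98 0.000 0.000 0.001; 0.07 -0.15 0.98 0.000 0.000 0.001; 0.07 -0.15 0.98 0.000 0.000 0.001
```

Call:
servo_tool(rows="0.15 -0.45 0.6 0 0 0; 0 0 0.8 0 0 0; 0 0 0.8 0 0 0; 0 0 0.6 0 0 0; 0 0 0 0 0 0")

```text
clock: 27.2
tool_pos: [0.4752, -0.0658, 0.0983]
orientation: [180.0, 0.1, -167.5]
force: [-1.2, 0.4, -2.9]
opening: 0.0617
```

```bash
python3 go.py .4745 -.068 .08 -167.7 1;python3 - <<'E'
from h import *
for n,(a,b,c,d) in(('side',(60,220,260,460)),('top',(150,300,320,480))):
  p=ctrl.snapshot(n);cv2.imwrite(f'pics/{n}11.png',cv2.resize(p['frame'][a:b,c:d,::-1],None,fx=3.6,fy=3.6))
E
```

```text
27.2 [ 0.4752 -0.0658  0.0983] [ 1.7996e+02  7.0000e-02 -1.6752e+02] [-1.2  0.4 -2.9] 0.0617
2 0.06 -0.10 0.92 0.000 0.001 0.002; 0.06 -0.10 0.92 0.000 0.001 0.002
```

View pics/side11.png

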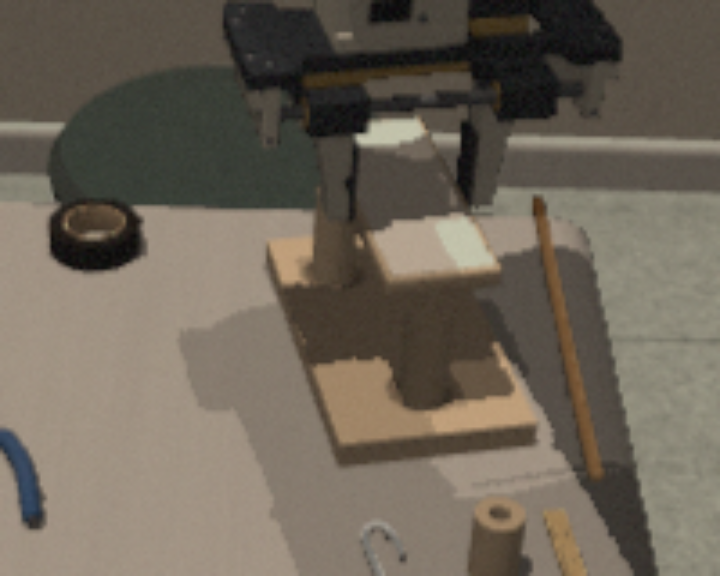

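View pics/top11.png

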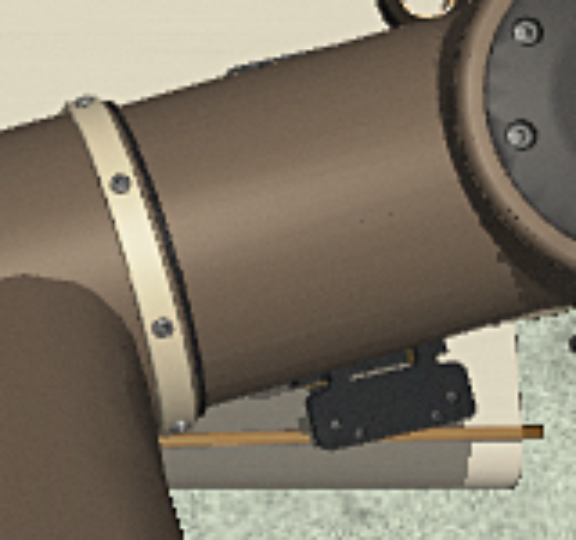

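```bash
python3 - <<'E'
from h import *
p=np.load('side.npz')
q=[back(p,(260+u/3.6-.5,60+v/3.6-.5),.1066)[:2] for u,v in((383,277),(499,269))]
a=np.radians(12.3);d=np.array([-np.sin(a),np.cos(a)])
print(q,(q[0]+q[1])/2-.08*d,np.linalg.norm(q[0]-q[1]))
E
```

```text
[array([0.4910326 , 0.01565112]), array([0.43110615, 0.0055934 ])] [ 0.4781118  -0.06754139] 0.060764604957501654
```

Call:
servo_tool(rows="0.1 -0.2 0.6 0 0 0; 0 0 0.6 0 0 0; 0 0 0.4 0 0 0; 0 0 0 0 0 0")

```text
clock: 27.63
tool_pos: [0.4761, -0.0678, 0.0828]
orientation: [180.0, 0.3, -167.5]
force: [0.2, -1.3, -2.8]
opening: 0.0614
```

```bash
python3 go.py .4745 -.068 .0757 -167.7 1
```

```text
27.63 [ 0.4761 -0.0678  0.0828] [ 179.98    0.26 -167.48] [ 0.2 -1.3 -2.8] 0.0614
1 0.17 0.02 0.71 0.000 0.005 0.004
```

Call:
servo_tool(rows="0.1 0 0.3 0 0.004 0; 0 0 0.2 0 0 0; 0 0 0.1 0 0 0; 0 0 0 0 0 0")

```text
clock: 27.97
tool_pos: [0.4751, -0.0682, 0.076]
orientation: [180.0, -0.0, -167.5]
force: [0.5, 0.0, -2.7]
opening: 0.0614
```

```bash
python3 go.py .4745 -.068 .0757 -167.7 1
```

```text
27.97 [ 0.4751 -0.0682  0.076 ] [ 1.7999e+02 -1.0000e-02 -1.6749e+02] [ 0.5  0.  -2.7] 0.0614
1 0.06 0.03 0.03 0.000 -0.000 0.004
```

Force still shows the full shelf weight, so the shelf is not in contact yet. I'll creep down.

Call:
servo_tool(rows="0 0 0.05 0 0 0; 0 0 0 0 0 0; 0 0 0 0 0 0")

```text
clock: 28.22
tool_pos: [0.4755, -0.0681, 0.0759]
orientation: [180.0, 0.0, -167.5]
force: [-1.0, 0.3, -3.4]
opening: 0.0615
```

Call:
servo_tool(rows="0 0 0.05 0 0 0; 0 0 0 0 0 0; 0 0 0 0 0 0")

```text
clock: 28.47
tool_pos: [0.4758, -0.0681, 0.0758]
orientation: [-180.0, 0.1, -167.5]
force: [0.3, 0.2, -2.5]
opening: 0.0613
```

Call:
servo_tool(rows="0 0 0.1 0 0 0; 0 0 0 0 0 0; 0 0 0 0 0 0")

```text
clock: 28.72
tool_pos: [0.4766, -0.0681, 0.0761]
orientation: [-180.0, 0.2, -167.4]
force: [0.7, -0.4, -2.3]
opening: 0.0614
```

Call:
servo_tool(rows="0 0 0.1 0 0 0; 0 0 0 0 0 0; 0 0 0 0 0 0")

```text
clock: 28.97
tool_pos: [0.4769, -0.0682, 0.0758]
orientation: [-179.9, 0.2, -167.4]
force: [-0.8, 1.9, -1.2]
opening: 0.0617
```

Call:
servo_tool(rows="0.05 0 0.12 0 0.003 0; 0 0 0 0 0 0; 0 0 0 0 0 0")

```text
clock: 29.22
tool_pos: [0.4775, -0.0682, 0.0759]
orientation: [-179.9, 0.1, -167.4]
force: [-0.3, -1.4, -2.9]
opening: 0.0615
```

Call:
servo_tool(rows="0.1 0 0.2 0 0.002 0; 0 0 0.15 0 0 0; 0 0 0 0 0 0")

```text
clock: 29.47
tool_pos: [0.4792, -0.0685, 0.0765]
orientation: [-179.8, 0.3, -167.2]
force: [0.5, -0.4, -3.4]
opening: 0.0613
```

```bash
python3 - <<'E'
from h import *
o=st();print(o['joint_pos'],o['qvel'],o['tau'],o['moment'])
p=ctrl.snapshot('side');cv2.imwrite(f'pics/s12.png',cv2.resize(p['frame'][80:190,310:430,::-1],None,fx=5,fy=5))
E
```

```text
29.47 [ 0.4792 -0.0685  0.0765] [-179.78    0.29 -167.22] [ 0.5 -0.4 -3.4] 0.0613
[ 15.40565639  11.52526265 -34.65819462   0.33154952 -43.53475533
  -2.86706707] [ 0.13632829 -0.63623236  0.42528604  0.21882877 -0.53025126 -0.03257775] [ 4.42924770e-02 -3.96479738e+01  2.28613561e+01  5.69918945e+00
 -6.53303415e-02 -1.00112116e-02] [ 0.11972862 -0.00656575  0.04571908]
```

View pics/s12.png

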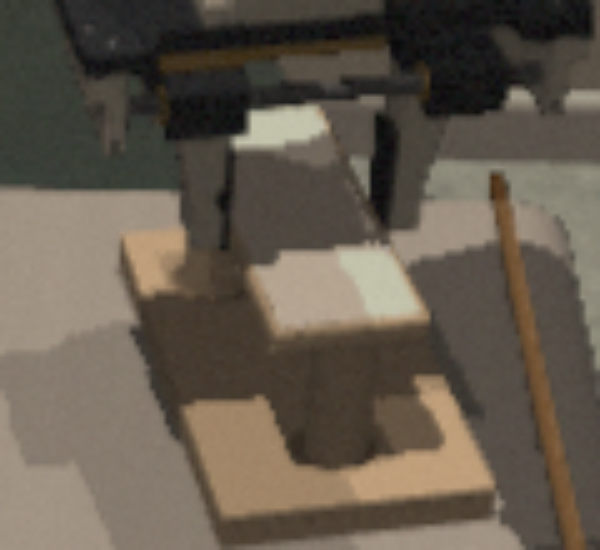

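Call:
servo_tool(rows="0.35 0 0.3 0 0.004 0; 0 0 0.3 0 0 0")

```text
clock: 29.68
tool_pos: [0.4804, -0.0688, 0.0754]
orientation: [-179.6, 0.5, -167.0]
force: [-15.2, 1.6, 48.8]
opening: 0.0615
```

Call:
servo_tool(rows="0 0 -0.05 0 0.006 0; 0 0 0 0 0 0")

```text
clock: 29.85
tool_pos: [0.4813, -0.0686, 0.0772]
orientation: [-179.6, 0.3, -167.0]
force: [0.3, 0.2, -2.9]
opening: 0.0616
```

Call:
servo_tool(rows="0.6 0 -0.2 -0.006 0.006 0.008; 0.2 0 0 0 0 0; 0 0 0 0 0 0")

```text
clock: 30.1
tool_pos: [0.4712, -0.0707, 0.0774]
orientation: [179.9, -0.2, -167.6]
force: [-1.0, -0.2, -2.8]
opening: 0.0615
```

```bash
python3 go.py .4745 -.068 .0757 -167.7 1
```

```text
30.1 [ 0.4712 -0.0707  0.0774] [ 179.95   -0.22 -167.55] [-1.  -0.2 -2.8] 0.0615
1 -0.38 0.19 0.17 0.001 -0.004 0.003
```

Call:
servo_tool(rows="-0.25 0.2 0.1 0 -0.004 0.003; 0 0 0.15 0 0 0")

```text
clock: 30.27
tool_pos: [0.4736, -0.0684, 0.0753]
orientation: [180.0, 0.1, -167.7]
force: [-8.8, 2.5, 31.9]
opening: 0.0618
```

Call:
servo_tool(rows="0 0 0 0 0 0; 0 0 0 0 0 0; 0 0 0 0 0 0; 0 0 0 0 0 0; 0 0 0 0 0 0", grip=8.7)

```text
clock: 30.68
tool_pos: [0.475, -0.068, 0.0755]
orientation: [-180.0, 0.2, -167.7]
force: [-0.2, 0.7, -0.6]
opening: 0.0853
```

```bash
python3 go.py .4735 -.068 .15 -167.7 1;python3 - <<'E'
from h import *
p=ctrl.snapshot('side');cv2.imwrite(f'pics/s13.png',cv2.resize(p['frame'][80:190,310:430,::-1],None,fx=5,fy=5))
E
```

```text
30.68 [ 0.475  -0.068   0.0755] [-179.97    0.19 -167.71] [-0.2  0.7 -0.6] 0.0853
8 0.02 0.00 -0.93 -0.000 0.000 -0.000; 0.02 0.00 -0.93 -0.000 0.000 -0.000; 0.02 0.00 -0.93 -0.000 0.000 -0.000; 0.02 0.00 -0.93 -0.000 0.000 -0.000; 0.02 0.00 -0.93 -0.000 0.000 -0.000
|0.02 0.00 -0.93 -0.000 0.000 -0.000; 0.02 0.00 -0.93 -0.000 0.000 -0.000; 0.02 0.00 -0.93 -0.000 0.000 -0.000
```

View pics/s13.png

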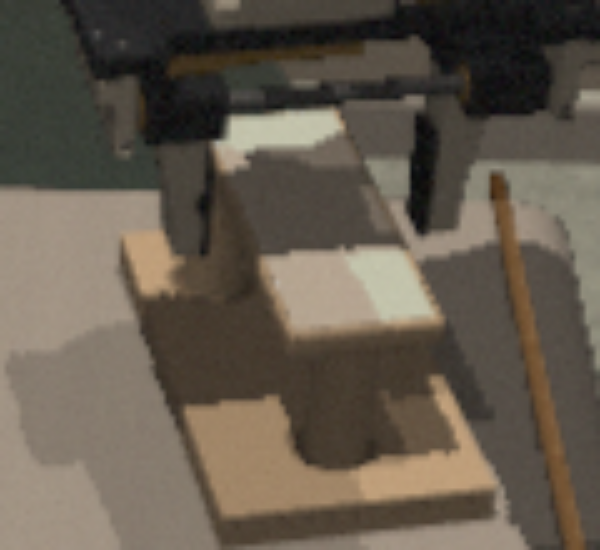

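Call:
servo_tool(rows="0 0 -0.4 0 0 0; 0 0 -0.6 0 0 0; 0 0 -0.8 0 0 0; 0 0 -1 0 0 0; 0 0 -1.5 0 0 0")

```text
clock: 31.15
tool_pos: [0.4728, -0.0684, 0.1189]
orientation: [-180.0, -0.2, -167.7]
force: [0.3, -0.1, -0.2]
opening: 0.087
```

Call:
servo_tool(rows="0 0 -2 0 0 0; 0 2 -2 0 0 0; 0 3.5 -2 0 0 0; 0 3.5 -1 0 0 0; 0 4 0 0 0 0")

```text
clock: 31.57
tool_pos: [0.4467, 0.058, 0.1988]
orientation: [-180.0, 0.2, -168.2]
force: [1.4, 0.4, 1.4]
opening: 0.087
```

Call:
servo_tool(rows="0 4 0 0 0 0; 0 4 0 0 0 0; 0 4 0 0 0 0; 0 4 0 0 0 0; 0 4 0 0 0 0")

```text
clock: 31.98
tool_pos: [0.4034, 0.2619, 0.2078]
orientation: [179.6, 0.8, -168.3]
force: [1.9, 0.0, 0.1]
opening: 0.087
```

Call:
servo_tool(rows="0 4 0 0 0 0; 0 4 0 0 0 0; 0 2 0 0 0 0; 0 0 0 0 0 0; 0 0 0 0 0 0")

```text
clock: 32.4
tool_pos: [0.3791, 0.3716, 0.2139]
orientation: [179.3, 1.1, -167.9]
force: [-0.1, -1.0, -0.0]
opening: 0.087
```

```bash
python3 - <<'E'
from h import *
a=np.radians(12.3);c=np.array([.4745,-.0692]);M=np.array([[np.cos(a),-np.sin(a)],[np.sin(a),np.cos(a)]])
rect=lambda w,l,z:np.c_[np.array([(-w,-l),(w,-l),(w,l),(-w,l),(-w,-l)])/2000@M.T+c,np.full(5,z)]
for n,(y0,y1,x0,x1) in(('side',(90,190,310,430)),('top',(150,270,330,470))):
    p=ctrl.snapshot(n);s=5
    im=cv2.resize(p['frame'][y0:y1,x0:x1,::-1],None,fx=s,fy=s)
    for r in(rect(110,200,.016),rect(62,160,.084)):
        q=(proj(p,r)-[x0,y0]+.5)*s;cv2.polylines(im,[np.int32(np.round(q))],False,(0,255,0),1)
    cv2.imwrite(f'pics/{n}14.png',im)
    for d in ctrl.place_of('half_shelf',p)[:1]:
        w=np.array(d['point'])[:2];print(n,d['point'],d['confidence'],(w-c)@M)
    if n=='side':cv2.imwrite('pics/sfull.png',p['frame'][:,:,::-1])
st()
E
```

```text
side [0.472, -0.0684, 0.0746] 0.8 [-0.00227219  0.00131421]
top [0.4733, -0.0677, 0.07] 0.76 [-0.00085291  0.0017212 ]
32.6 [0.3798 0.3696 0.2137] [ 179.33    1.09 -168.03] [-0.3 -0.  -0.7] 0.0871
```

View pics/side14.png

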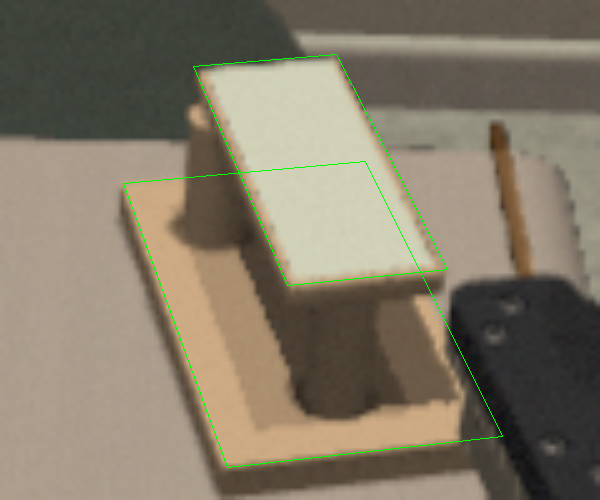

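View pics/top14.png

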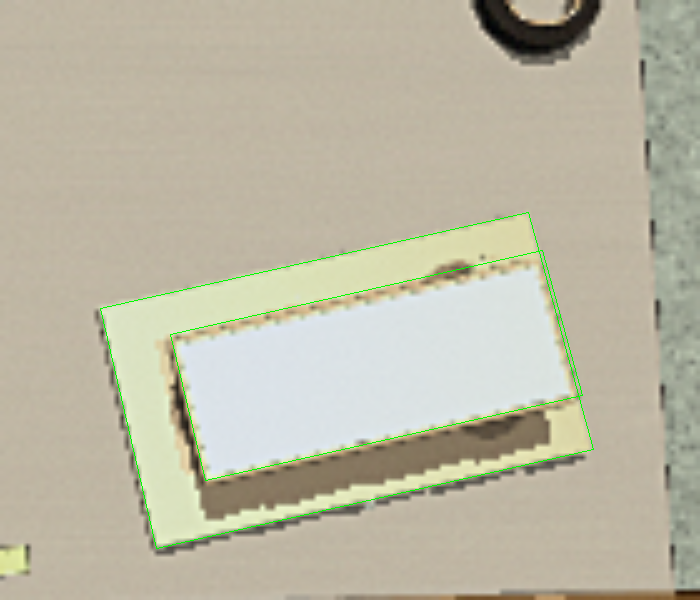

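View pics/sfull.png

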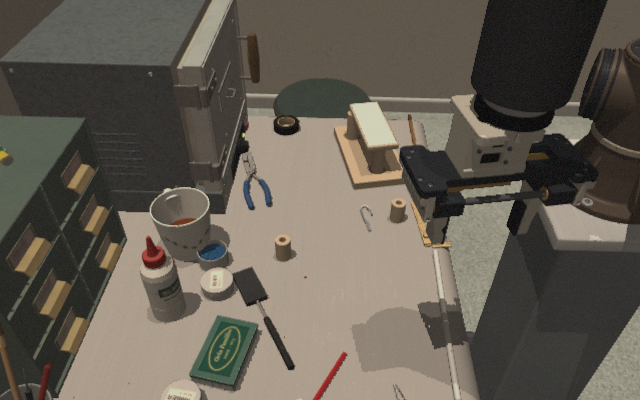

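```bash
python3 -c "
from plant import ctrl
print(ctrl.close_job())"
```

```text
the job is handed in; nothing more can be done
None
```

The three tall posts are standing in the three recesses of the batt, and the half shelf lies on top of them. I handed the job in at about 32.6 s, with the gripper open and well clear; no verdict is reported.

- **Posts:** In the top view taken after I placed the three posts, all three stood upright in their recesses, close to where I aimed. I did not remeasure them after the shelf went on; in the last side view the two that show still stand upright.
- **Shelf:** The two camera estimates put its centre within about 2.5 mm of the batt centre. Its outline matched the expected level position at the right height to within about 1–3 mm, and its direction looked parallel to the batt.
- **Short posts:** Both are still standing where they were in the last side view.

**One rough moment:** while lowering the shelf, small downward steps did not move it. A larger one pressed it on the posts with about 49 N, measured at the wrist (limit 120 N). I lifted it slightly, re-centred it, set it down again at about 32 N, and released it.

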